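# Charge the root mill from the dispensing tray

## Robot

A 6-joint arm with a two-finger parallel gripper is mounted at the origin on the work surface. World frame = base frame: x ahead of the robot, y to its left, z up, the work surface at z = 0. Lengths are in m, angles in rad, forces in N, time in s.
With the tool pointing down it reaches from about 0.3 to 0.875 m from the base axis. Payload 4.2 kg.
Tool frame: the origin (TCP) lies on the centre line of the jaws, within the pads' length; the fingertips stand 25 mm ahead of it and the grasp point (between the pads) lies 6 mm ahead of it; z points along the fingers, y is the line along which they close (so a half turn about z gives the same grasp; the last joint's range is limited). The gripper opens to 85 mm and grips with 20 to 120 N. Pads are 22 mm wide; open, the fingers measure 114 mm over their backs; the gripper's body (76 mm by 85 mm) begins 54 mm behind the grasp point. The pads swing forward as they close: fully open they stand 13 mm farther back than shut.
Start: joints at [1.172, 0.32, 1.565, -0, 1.257, -0.02], TCP at [0.213, 0.534, 0.226] pointing down, gripper open.
Joint ranges: [-3.11, 3.11], [-0.84, 2.01], [0.21, 2.61], [-1.34, 4.49], [0.05, 2.63], [-2.56, 2.56]. Speed limits (rad/s): [2.57, 2.57, 3.14, 3.14, 3.14, 3.14].

## Interface

Orientations are given as [roll, pitch, yaw] about the fixed x, y, z axes, in that order (R = Rz(yaw) Ry(pitch) Rx(roll)).
In Python, from bench import bot gives the robot as it stands.
- The arm moves only by the shell command python3 -m handwheel 'ROWS' [OPENING]. ROWS is JSON, a list that holds one entry, the list of rows, each a list of 4 numbers: the shift along the tool's x, y, z in m, then the turn about the tool's z in degrees. A call has 1 to 12 rows; each row is the pose to reach, as a shift and turn from the pose commanded when the call began, along the tool's axes at that moment; what a row does not reach only later rows make up. A row lasts 1/10 s, in which the tool goes at most 50 mm and 8.59 degrees, less where a joint would pass 70% of its speed; a pose out of reach is approached as far as the arm can. A call with a gripper value outside its range is refused whole. OPENING is the opening in per cent of the stroke, from 0 (shut) to 100 (fully open), set as the call begins (- or left out, the last holds). The fingers move at their own pace and stop on an object; the grip force is fixed at half the most. Time passes only in rows, so rows that repeat a pose let the fingers close. It gives the time, the measured TCP pose, the force, the opening and the grip force at its end, in the units of the state.
- bot.get_obs(): the state, without advancing time (a new reading comes with each control period).
- bot.read_camera(name): name is "side" or "top" or "wrist"; returns the picture (400x640x3 uint8, red, green, blue); there is no depth.
- bot.calibration(name): a dict with "mtx" (3x3 intrinsics, pixels), "camera_from_world" (4x4, takes a point from world to camera coordinates); the wrist camera has in their place "T_tool_cam" (4x4, takes a point from camera to tool coordinates, whose origin is the TCP and whose axes are the flange's). Camera axes: x right, y down, z forward; pixel columns grow to the right and rows downward; lengths in m; the calibration is good to about 2 mm. The wrist camera is an equidistant fisheye: a pixel r from the principal point sees the ray r / f radians off the axis. A picture is of the moment at which its call begins: read the wrist's pose just before it. calibration takes no time and is no camera call.
- bot.finish_job(): hands the job in; it is judged then, once.
The state is a dict: "t": time; "joints": joint angles; "qd": joint speeds; "joint_efforts": joint torques, N m; "tool_pos": TCP position; "ee_rot": TCP orientation; "contact_force": force on the tool from outside, world axes, zero at the start; "ft_torque": the same for the moment, N m; "grip_width": finger opening in m; "grip_force": force on a finger pad.
Only numpy, scipy, OpenCV 4.12 (cv2) and the standard library are available. Lean on these libraries where they do the work, as an engineer would, in place of code of your own. Each camera call takes 0.05 s, during which the arm holds its last target. There are 200 camera calls.

## Task

Charge the root mill: first take the blue roof-shaped cover off its hopper and hang it astride the middle of the rail, then pick up the brass tray by its handle and tip all five root pieces over its open end into the hopper. Finally set the empty tray back down, upright, in the middle of its sheet of paper. Leave everything else on the counter where it stands.

Things in the scene. Friction and masses are not known exactly. Their poses are not given: they have to be found in the camera images.
- hopper_mouth (a point): Centre of the square hopper mouth, level with the flat top of the white mill, 130 mm above the counter. The mill is a fixed box 170 x 170 mm; the mouth is 124 x 124 mm, its steel walls narrow to a 60 x 60 mm floor 80 mm below. x, y run along the mill's sides, z up.
- cover_grip (a point): Grasp point on the black fin of the blue cover (fin 50 mm along x, 12 thick along y, 50 tall): 20 mm below its top, 118 above the cover's lower edges. The cover (220 g) is a rigid inverted V, ridge along x, 130 mm long; 4 mm panels slope at 50 degrees to +y and -y, lower edges 148 mm apart; gable ends open. It starts loose on the mill's top, over the hopper.
- cover_ridge (a point): Middle of the inside of the cover's ridge, 88 mm above its lower edges, 30 mm below the grasp point; axes as for the grasp point. Hung on the rail it lies about 11 mm above the bar's centre line.
- rail_mid (a point): Middle of the bar of the fixed rail: a round bar along this frame's y, 14 mm thick, 240 mm long, held on two posts at its ends, centre line about 170 mm above the counter. The rail and the paper change sides.
- paper_centre (a point): Centre of the top of the fixed kraft paper sheet, 200 x 200 mm, 4 mm thick, lying on the counter.
- tray_grip (a point): Grasp point on the tray's dark wooden handle: a flat paddle 12 mm thick, 50 wide (tray y), 62 long, at the back (-x) end, leaning 30 degrees back from the tray: lengthwise upwards [-0.5, 0, 0.866], thickness along [0.866, 0, 0.5] in tray axes. The point is 22 mm from the paddle's top and at [-83.5, 0, 64.6] mm from the centre of the tray's underside.
- tray_centre (a point): Centre of the brass tray (220 g), 18 mm above its underside. Tray 130 mm along x, 90 along y, walls 35 mm high and 3 thick on both sides and the back; floor 4 mm thick; the +x end is open, without a lip. z is up out of the tray. It starts on the paper with the five root pieces in it.
- tray_lip (a point): Middle of the floor's top edge at the open (pouring) end of the tray, at [65, 0, 4] mm from the centre of its underside; tray axes.
- root0_centre (a point): Centre of one of the five brown root pieces, a knobbly block about 26 x 23 x 19 mm, 14 g.
- root1_centre (a point): Centre of one of the five brown root pieces, a knobbly block about 26 x 23 x 19 mm, 14 g.
- root2_centre (a point): Centre of one of the five brown root pieces, a knobbly block about 26 x 23 x 19 mm, 14 g.
- root3_centre (a point): Centre of one of the five brown root pieces, a knobbly block about 26 x 23 x 19 mm, 14 g.
- root4_centre (a point): Centre of one of the five brown root pieces, a knobbly block about 26 x 23 x 19 mm, 14 g.
- amber_bottle: Bystander: amber glass bottle, 56 mm across, 140 mm tall, stands behind the mill; origin under its centre. Not to be disturbed.
- white_cup: Bystander: white cup, 68 mm across, 60 mm tall, stands behind the mill; origin under its centre. Not to be disturbed.
- brass_weight: Bystander: brass balance weight, 38 mm across, 56 mm tall, beyond the paper; origin under its centre. Not to be disturbed.
- green_jar: Bystander: green glass jar, 52 mm across, 75 mm tall, beyond the paper; origin under its centre. Not to be disturbed.
- tin: Bystander: red tin, 56 mm across, 60 mm tall, stands under the rail; origin under its centre. Not to be disturbed.
- blue_jar: Bystander: blue jar, 64 mm across, 120 mm tall, off the far end of the rail; origin under its centre. Not to be disturbed.

How it is judged:
On the way, in this order (a step that is already met when the one before it is completed fails the run):
1. the cover hangs astride the middle of the rail, let go (x of cover_ridge in the frame of rail_mid between -0.012 and 0.012 m and y of cover_ridge in the frame of rail_mid between -0.05 and 0.05 m and z of cover_ridge in the frame of rail_mid between 0.003 and 0.02 m and angle between the x axis of cover_ridge and the y axis of rail_mid, either way round below 0.25 rad and angle between cover_ridge's own z axis and vertical below 0.25 rad and contact force between the fingers and cover below 0.1 N), for 0.3 s.
2. the tray is tipped with its open end over the hopper mouth (angle between tray_centre's own z axis and vertical above 0.5 rad and horizontal distance between tray_lip and hopper_mouth below 0.085 m and height (world z) of tray_lip above 0.09 m), for 0.1 s.
At the end, for the whole second after the job is handed in: All five root pieces lie in the hopper below its rim; the cover hangs upright astride the bar, parallel to it within 14 degrees and within 50 mm of its middle; the empty tray stands upright and still on the paper, its centre within 60 mm of the paper's centre (horizontal distance between each of root0_centre, root1_centre, root2_centre, root3_centre, root4_centre and hopper_mouth below 0.08 m and height (world z) of root0_centre between 0.045 and 0.13 m and height (world z) of root1_centre between 0.045 and 0.13 m and height (world z) of root2_centre between 0.045 and 0.13 m and height (world z) of root3_centre between 0.045 and 0.13 m and height (world z) of root4_centre between 0.045 and 0.13 m and x of cover_ridge in the frame of rail_mid between -0.012 and 0.012 m and y of cover_ridge in the frame of rail_mid between -0.05 and 0.05 m and z of cover_ridge in the frame of rail_mid between 0.003 and 0.02 m and angle between the x axis of cover_ridge and the y axis of rail_mid, either way round below 0.25 rad and angle between cover_ridge's own z axis and vertical below 0.25 rad and horizontal distance between tray_centre and paper_centre below 0.06 m and angle between tray_centre's own z axis and vertical below 0.08 rad and height (world z) of tray_centre below 0.032 m and linear speed of each of tray, cover below 0.02 m/s); the robot touches nothing.
It fails at once if a bystander is knocked or shifted by more than 25 mm (distance of any of amber_bottle, white_cup, brass_weight, green_jar, tin, blue_jar from where it was at the start of the episode above 0.025 m).
It also fails if it takes over 69 s, if anything falls off the work surface, if the arm or the gripper's body presses on something with over 40 N, if the wrist force passes 120 N, or if a joint passes its speed limit or range.

## Working session

There is one attempt and no reset: what is moved stays moved. The work goes in short steps, Python scripts to look and compute and a shell command to move; the robot and the scene stay as the last step left them, time stands still between calls to the robot, and variables do not carry over. Pictures are saved under pics/ and viewed, at most 10 in all, crops included, and the job is handed in when it is done.

```bash
ls; mkdir -p pics; python3 - <<'E'
from bench import bot
import cv2
o=bot.get_obs();print({k:(v if not hasattr(v,'tolist') else v.tolist()) for k,v in o.items()})
for n in ("side","top"):
    cv2.imwrite(f"pics/{n}0.png",cv2.cvtColor(bot.read_camera(n),cv2.COLOR_RGB2BGR))
    print(n,bot.calibration(n))
print(bot.calibration("wrist"))
E
```

```text
pics
{'t': 0.0, 'joints': [1.171998907053499, 0.3203011518487984, 1.565685049994262, -5.900626094387422e-06, 1.2573913222113033, -0.0199778960859101], 'qd': [-0.0003237666231606594, 0.0007699922716514145, 0.0009499832218729225, -0.000509968219604225, -0.0002559674658356459, -0.0008142033295803461], 'joint_efforts': [-0.0007822698717063759, -41.55249238014221, -23.416013717651367, -5.1301319672347745e-05, 0.008064167923294008, 1.0711994491430232e-05], 'tool_pos': [0.2124484955305138, 0.5337882990554981, 0.22487461419222746], 'ee_rot': [-3.1398080272256674, -3.0046738708211507e-05, 2.7627749272930586], 'contact_force': [-0.4173324516958394, 0.9695631088412529, 0.2255133076267469], 'ft_torque': [-0.026632179631490113, 0.0007049114434240708, -0.03298933519909164], 'grip_force': 0.0, 'grip_width': 0.0853479969913058}
side {'mtx': array([[465.04352196,   0.        , 315.81956332],
       [  0.        , 465.04352196, 200.69761565],
       [  0.        ,   0.        ,   1.        ]]), 'camera_from_world': array([[ 0.9903738 , -0.13841173, -0.00138914, -0.55428033],
       [-0.09968926, -0.70
[... 411 characters left out ...]
    [-0.98340291,  0.03052006, -0.17884976,  0.57355922],
       [ 0.17906799,  0.00455123, -0.98382617,  1.27500165],
       [ 0.        ,  0.        ,  0.        ,  1.        ]])}
{'mtx': array([[309.70691629,   0.        , 323.6929314 ],
       [  0.        , 309.70691629, 196.10169676],
       [  0.        ,   0.        ,   1.        ]]), 'T_tool_cam': array([[ 2.95535089e-04, -9.46583230e-01, -3.22459457e-01,
         8.27068676e-02],
       [ 9.99999106e-01, -1.40750182e-04,  1.32967596e-03,
        -3.66254684e-04],
       [-1.30403519e-03, -3.22459562e-01,  9.46582342e-01,
        -1.47544780e-01],
       [ 0.00000000e+00,  0.00000000e+00,  0.00000000e+00,
         1.00000000e+00]])}
```

View pics/top0.png

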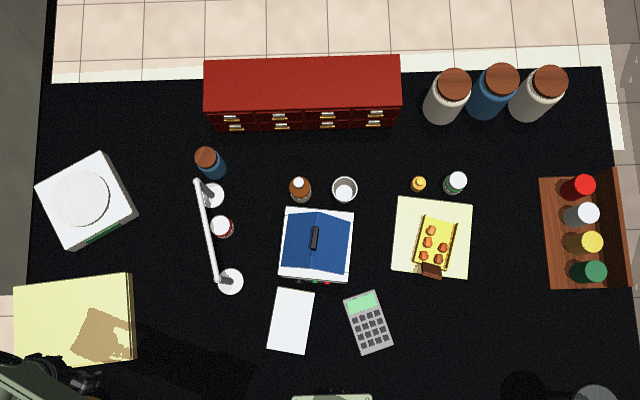

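View pics/side0.png

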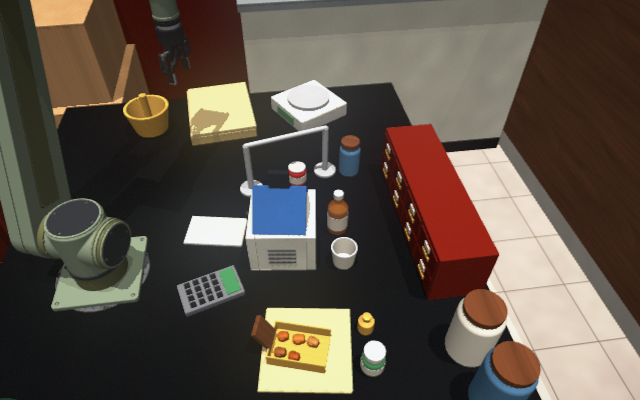

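The top view shows the rail bar from (197,180) to (217,280) and the mill with its cover around (316,245), fin at (314,238). The tray is at (435,240) on the paper, with its handle toward the robot at (432,270). The side view agrees. I'll enlarge the working area and segment it.

```bash
cat > h.py <<'E'
import numpy as np,cv2
from bench import bot
def ray(n,px,z):
    c=bot.calibration(n);T=np.linalg.inv(c["camera_from_world"])
    d=T[:3,:3]@np.linalg.inv(c["mtx"])@np.array([px[0],px[1],1.]);o=T[:3,3]
    return o+d*(z-o[2])/d[2]
def proj(n,p):
    c=bot.calibration(n);q=c["mtx"]@(c["camera_from_world"]@np.append(p,1))[:3];return q[:2]/q[2]
def save(n,f,roi=None,s=1):
    im=cv2.cvtColor(bot.read_camera(n),cv2.COLOR_RGB2BGR)
    o=im
    if roi: x0,y0,x1,y1=roi;o=cv2.resize(im[y0:y1,x0:x1],None,fx=s,fy=s,interpolation=cv2.INTER_CUBIC)
    cv2.imwrite("pics/"+f,o);return im
E
python3 - <<'E'
from h import *
np.set_printoptions(precision=4,suppress=True)
im=cv2.imread("pics/top0.png")
x0,y0,x1,y1=185,165,485,300
cv2.imwrite("pics/crop0.png",cv2.resize(im[y0:y1,x0:x1],None,fx=2.65,fy=2.65,interpolation=cv2.INTER_CUBIC))
h=cv2.cvtColor(im,cv2.COLOR_BGR2HSV)
def rect(m,name,z):
    n,l,s,c=cv2.connectedComponentsWithStats(m.astype(np.uint8));k=1+np.argmax(s[1:,4])
    pts=np.argwhere(l==k)[:,::-1].astype(np.float32);r=cv2.minAreaRect(pts)
    print(name,s[k,4],c[k],r,[ray("top",p,z)[:2].round(4).tolist() for p in cv2.boxPoints(r)],"c",ray("top",r[0],z))
R=np.zeros(im.shape[:2],bool)
def roi(a,b,c,d):
    q=R.copy();q[b:d,a:c]=1;return q
H,S,V=h[...,0],h[...,1],h[...,2]
rect(roi(303,220,326,258)&(V<70),"fin",.268)
rect(roi(190,175,225,290)&(V>110)&(S<60),"bar",.175)
rect(roi(270,200,362,290)&(H>100)&(H<125)&(S>120)&(V>60),"cover",.13)
rect(roi(380,190,480,285)&(V>150)&(S<110),"paper",.004)
rect(roi(405,205,465,285)&(H>18)&(H<32)&(S>150)&(V>80),"brass",.02)
rect(roi(405,255,465,285)&(S>90)&(V<140)&(H<18),"handle",.08)
E
```

```text
fin 91 [314.1538 237.4835] ((314.1600036621094, 237.8800048828125), (6.505383014678955, 24.324474334716797), 8.130102157592773) [[0.4456, 0.039], [0.4977, 0.0302], [0.4953, 0.0163], [0.4432, 0.0252]] c [0.4703 0.0277 0.268 ]
bar 1044 [209.9598 221.5096] ((217.5707244873047, 231.66342163085938), (114.82192993164062, 27.657838821411133), 77.90524291992188) [[0.6343, 0.3191], [0.6466, 0.2541], [0.3775, 0.1966], [0.3662, 0.2591]] c [0.5034 0.2566 0.175 ]
cover 3273 [315.7418 241.8579] ((315.7275390625, 240.60037231445312), (63.22896957397461, 57.831787109375), 7.853313446044922) [[0.4242, 0.1136], [0.5641, 0.092], [0.5378, -0.0612], [0.399, -0.0367]] c [0.4805 0.0269 0.13  ]
paper 3748 [430.5704 233.0603] ((432.3173828125, 237.3020477294922), (77.93310546875, 74.95365905761719), 6.709837436676025) [[0.4112, -0.1635], [0.6117, -0.198], [0.58, -0.4058], [0.3813, -0.3661]] c [ 0.4947 -0.2834  0.004 ]
brass 8 [440.5   251.125] ((440.2672424316406, 251.04312133789062), (7.615774154663086, 1.1817580461502075), 23.198591232299805) [[0.4587, -0.2887], [0.4615, -0.2902], [0.453, -0.308], [0.4502, -0.3066]] c [ 0.4558 -0.2984  0.02  ]
handle 271 [430.7565 270.5203] ((428.8113098144531, 270.1603698730469), (29.12043571472168, 13.323973655700684), 15.945395469665527) [[0.3988, -0.2129], [0.4304, -0.2241], [0.4084, -0.2927], [0.377, -0.2813]] c [ 0.4036 -0.2528  0.08  ]
```

View pics/crop0.png

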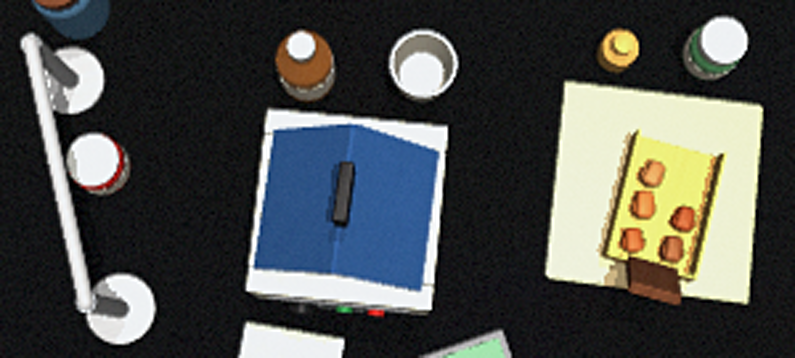

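The crop gives the pixels I need. Bar ends are at (29,42) and (86,302), paper corners at (566,82), (763,105), (747,303) and (547,278). Tray wall-top fronts are at (637,131) and (721,154), and the handle top edge is roughly (628,291) to (679,302).

```bash
python3 - <<'E'
from h import *
np.set_printoptions(precision=4,suppress=True)
f=lambda u,v:(185+u/2.65,165+v/2.65)
def L(name,z,*pts):
    P=np.array([ray("top",f(*p),z) for p in pts]);print(name,P[:,:2].tolist(),"mean",P.mean(0));return P
b=L("bar",.17,(30,44),(85,300)); d=b[0]-b[1];print("bar ang",np.degrees(np.arctan2(d[1],d[0])),np.linalg.norm(d))
L("paper",.004,(566,82),(763,105),(747,303),(547,278))
m=L("mill",.13,(268,110),(447,126),(434,290),(249,290))
t=L("trayfront",.035,(637,131),(721,154)); 
L("trayback",.035,(607,254))
L("trayfloorfront",.004,(640,134),(717,155))
hnd=L("handletop",.084,(628,291),(679,302)); L("handleup",.084,(633,260),(684,270))
r=L("ridge",.222,(352,124),(331,270)) ;d=r[0]-r[1];print(np.degrees(np.arctan2(d[1],d[0])))
x=L("fin",.268,(348,162),(342,226));d=x[0]-x[1];print(np.degrees(np.arctan2(d[1],d[0])),np.linalg.norm(d))
im=cv2.imread("pics/side0.png")
print("side proj bar",[proj("side",q) for q in b],"fin",proj("side",[.470,.0275,.268]))
cv2.imwrite("pics/crop1.png",cv2.resize(im[120:395,230:400],None,fx=2.1,fy=2.1,interpolation=cv2.INTER_CUBIC))
from scipy.spatial.transform import Rotation as Ro
print(Ro.from_euler('xyz',bot.get_obs()['ee_rot']).as_matrix(), bot.get_obs()['t'])
E
```

```text
bar [[0.6273381649631079, 0.3098905327615279], [0.3949279452254751, 0.258037567240453]] mean [0.5111 0.284  0.17  ]
bar ang 12.57725235658457 0.23812442182990082
paper [[0.610501771559465, -0.1995531022832631], [0.5802475976892048, -0.39913989457777566], [0.3805522722592157, -0.3667218946389122], [0.4111980916035614, -0.16930141288802647]] mean [ 0.4956 -0.2837  0.004 ]
mill [[0.5671037743241059, 0.09749152232090028], [0.5468748447095799, -0.06813228132698981], [0.39649235391290594, -0.05023925917420377], [0.40147926729199, 0.11752680374570722]] mean [0.478  0.0242 0.13  ]
trayfront [[0.5522543841769778, -0.26263747557768263], [0.5265728854215103, -0.3442648474976441]] mean [ 0.5394 -0.3035  0.035 ]
trayback [[0.43110063355258976, -0.22526652308528944]] mean [ 0.4311 -0.2253  0.035 ]
trayfloorfront [[0.5541218221206434, -0.2717579831279067], [0.5301275478293869, -0.3483253491736662]] mean [ 0.5421 -0.31    0.004 ]
handletop [[0.39239759894314663, -0.23426483639882653], [0.3807608624913775, -0.28129151024644444]] mean [ 0.3866 -0.2578  0.084 ]
handleup [[0.42122831459837107, -0.24084203075642818], [0.4104268004050058, -0.288115126920068]] mean [ 0.4158 -0.2645  0.084 ]
ridge [[0.5353675226614182, 0.018686962273876007], [0.4112676571042177, 0.03983363520186709]] mean [0.4733 0.0293 0.222 ]
-9.670343471528515
fin [[0.4958372479346569, 0.02229013802326836], [0.44352625758803704, 0.028598753684988525]] mean [0.4697 0.0254 0.268 ]
-6.8765635437626145 0.052690021281182414
side proj bar [array([323.9625, 126.9609]), array([244.9245, 144.958 ])] fin [275.9035 170.6944]
[[-0.9291  0.3698 -0.0006]
 [ 0.3698  0.9291 -0.0014]
 [ 0.     -0.0016 -1.    ]] 0.1
```

View pics/crop1.png

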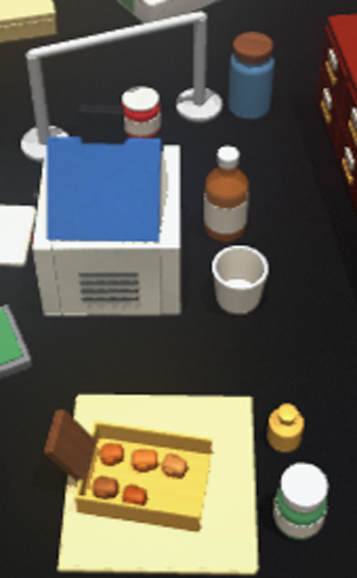

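```bash
cat >> h.py <<'E'
from scipy.spatial.transform import Rotation as Ro
def to(p,ydeg):
    "tool-axes shift and tool-z turn taking the TCP to p with tool y at heading ydeg (mod 180)"
    o=bot.get_obs();R=Ro.from_euler('xyz',o['ee_rot']).as_matrix()
    h=np.degrees(np.arctan2(R[1,1],R[0,1]));t=(ydeg-h+90)%180-90
    print("shift",(R.T@(np.array(p)-o['tool_pos'])).round(4),"turn",round(-t,2),"at",np.round(o['tool_pos'],4),"yhead",round(h,2),"t",round(o['t'],2))
E
python3 -m handwheel '[[[-0.427,-0.377,-0.105,-14.2],[-0.427,-0.377,-0.105,-14.2],[-0.427,-0.377,-0.105,-14.2],[-0.427,-0.377,-0.105,-14.2],[-0.427,-0.377,-0.105,-14.2],[-0.427,-0.377,-0.105,-14.2],[-0.427,-0.377,-0.105,-14.2],[-0.427,-0.377,-0.105,-14.2],[-0.427,-0.377,-0.105,-14.2],[-0.427,-0.377,-0.105,-14.2],[-0.427,-0.377,-0.105,-14.2],[-0.427,-0.377,-0.105,-14.2]]]'
python3 -m handwheel '[[[0,0,0,0],[0,0,0,0]]]'
python3 - <<'E'
from h import *
to([.4697,.026,.254],82.5)
save("wrist","w1.png")
E
```

```text
t: 1.3
tool_pos: [0.471, 0.023, 0.331]
ee_rot: [-3.141, 0.001, 3.008]
contact_force: [0.6, 0.1, -0.1]
grip_width: 0.0851
grip_force: 0.0
t: 1.5
tool_pos: [0.4697, 0.0258, 0.3301]
ee_rot: [3.141, -0.001, 3.009]
contact_force: [-0.3, 0.4, -0.6]
grip_width: 0.0854
grip_force: 0.0
shift [-0.0001  0.0002  0.0761] turn -0.09 at [0.4697 0.0258 0.3301] yhead 82.41 t 1.5
```

View pics/w1.png

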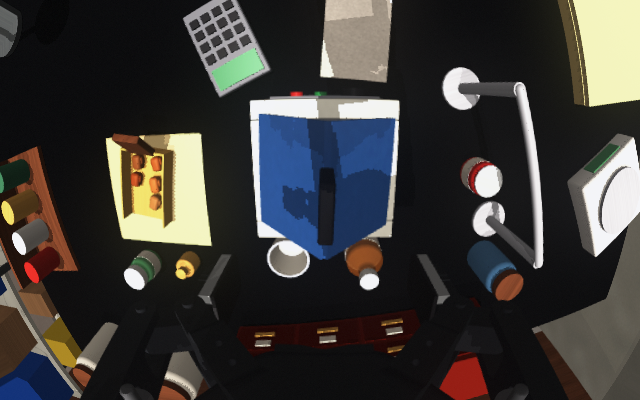

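The wrist view shows the fin at (326,168) to (325,244), centred between the fingers and aligned with the tool. Descending to grip it.

```bash

python3 -m handwheel '[[[0,0,0.03,0],[0,0,0.055,0],[0,0,0.07,0],[0,0,0.076,0],[0,0,0.076,0]]]'
python3 -m handwheel '[[[0,0,0,0],[0,0,0,0],[0,0,0,0],[0,0,0,0],[0,0,0,0],[0,0,0,0],[0,0,0,0],[0,0,0,0]]]' 0
python3 -m handwheel '[[[0,0,-0.01,0],[0,0,-0.03,0],[0,0,-0.06,0],[0,0,-0.08,0],[0,0,-0.085,0],[0,0,-0.085,0]]]'
python3 -c "
from h import *
to([.5111,.284,.340],102.6)
save('side','s2.png')"
```

```text
t: 2.05
tool_pos: [0.4692, 0.027, 0.2541]
ee_rot: [-3.142, -0.002, 3.012]
contact_force: [0.6, 0.8, 0.7]
grip_width: 0.0854
grip_force: 0.0
t: 2.85
tool_pos: [0.4701, 0.0261, 0.2548]
ee_rot: [3.141, 0.0, 3.011]
contact_force: [-0.1, 0.2, 2.0]
grip_width: 0.0097
grip_force: 61.9
t: 3.45
tool_pos: [0.47, 0.026, 0.34]
ee_rot: [3.142, 0.001, 3.011]
contact_force: [-0.3, -0.2, -3.1]
grip_width: 0.0098
grip_force: 61.5
shift [-0.0071  0.2612 -0.    ] turn -20.11 at [0.47  0.026 0.34 ] yhead 82.49 t 3.45
```

```bash

python3 -m handwheel '[[[-0.001,0.03,0,-3],[-0.002,0.07,0,-6],[-0.003,0.115,0,-10],[-0.005,0.16,0,-14],[-0.006,0.205,0,-17],[-0.007,0.24,0,-19],[-0.007,0.255,0,-20],[-0.007,0.261,0,-20],[-0.007,0.261,0,-20]]]'
python3 -m handwheel '[[[0,0,0.03,0],[0,0,0.06,0],[0,0,0.06,0]]]'
python3 -c "
from h import *
to([.5111,.284,.218],102.6)
im=save('side','s3.png',(215,60,375,210),3.6)
b=cv2.cvtColor(bot.read_camera('top'),cv2.COLOR_RGB2BGR)
cv2.imwrite('pics/t3.png',cv2.resize(b[160:300,170:260],None,fx=3.8,fy=3.8))
a=cv2.imread('pics/s3.png');c=cv2.imread('pics/t3.png');H=max(a.shape[0],c.shape[0])
p=lambda q:cv2.copyMakeBorder(q,0,H-q.shape[0],0,0,cv2.BORDER_CONSTANT)
m=cv2.hconcat([p(a),p(c)]);cv2.imwrite('pics/m3.png',cv2.resize(m,None,fx=.85,fy=.85))"
```

```text
t: 4.4
tool_pos: [0.5107, 0.2836, 0.3386]
ee_rot: [-3.14, -0.002, -2.924]
contact_force: [0.0, -0.6, -2.4]
grip_width: 0.0097
grip_force: 61.4
t: 4.7
tool_pos: [0.5086, 0.2809, 0.2756]
ee_rot: [-3.138, -0.01, -2.926]
contact_force: [-0.2, -0.1, -2.6]
grip_width: 0.0098
grip_force: 61.4
shift [-0.0037  0.0027  0.0576] turn -0.23 at [0.5086 0.2809 0.2756] yhead 102.37 t 4.7
```

View pics/m3.png

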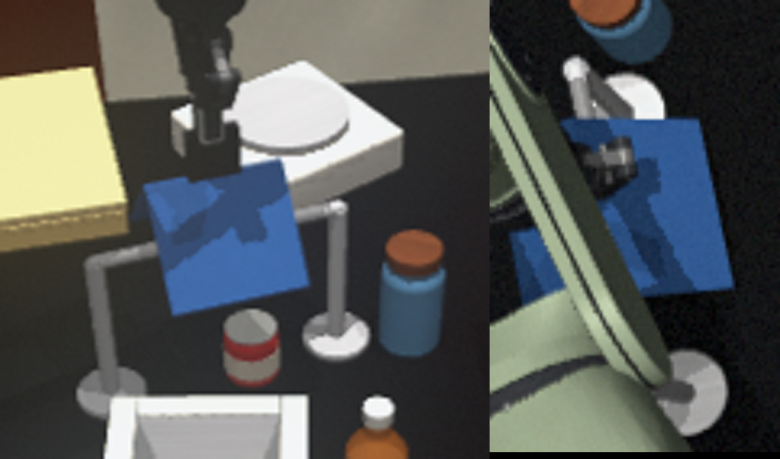

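The cover straddles the bar and runs parallel to it, clear of the tin and jar. The open hopper shows at bottom left. Lowering and releasing.

```bash

python3 -m handwheel '[[[0,0,0.02,0],[0,0,0.04,0],[0,0,0.052,0],[0,0,0.058,0],[0,0,0.060,0],[0,0,0.060,0],[0,0,0.060,0]]]'
python3 -m handwheel '[[[0,0,0.001,0],[0,0,0.002,0],[0,0,0.002,0],[0,0,0.002,0]]]' 
python3 -c "
from h import *
to([.5111,.284,.217],102.6)"
```

```text
t: 5.5
tool_pos: [0.5115, 0.2842, 0.2208]
ee_rot: [3.141, 0.002, -2.923]
contact_force: [0.1, -0.1, -1.7]
grip_width: 0.0095
grip_force: 61.4
t: 5.9
tool_pos: [0.5112, 0.2838, 0.2181]
ee_rot: [-3.141, 0.001, -2.923]
contact_force: [1.0, -1.1, -0.4]
grip_width: 0.01
grip_force: 61.8
shift [0.0001 0.0002 0.0011] turn -0.09 at [0.5112 0.2838 0.2181] yhead 102.51 t 5.9
```

```bash

python3 -m handwheel '[[[0,0,0,0],[0,0,0,0],[0,0,0,0],[0,0,0,0],[0,0,0,0],[0,0,0,0],[0,0,0,0],[0,0,0,0]]]' 100
python3 -m handwheel '[[[0,0,-0.02,0],[0,0,-0.05,0],[0,0,-0.1,0],[0,0,-0.13,0],[0,0,-0.13,0]]]'
python3 -c "
from h import *
im=save('side','s4.png',(215,60,375,210),3)
to([.3977,-.2611,.30],73)"
```

```text
t: 6.7
tool_pos: [0.511, 0.2839, 0.2177]
ee_rot: [3.142, 0.0, -2.924]
contact_force: [-0.1, 0.2, 0.0]
grip_width: 0.0851
grip_force: 0.0
t: 7.2
tool_pos: [0.5126, 0.2848, 0.3532]
ee_rot: [3.139, 0.01, -2.923]
contact_force: [-0.2, 1.3, 0.1]
grip_width: 0.0854
grip_force: 0.0
shift [ 0.2295 -0.5079  0.0482] turn 29.49 at [0.5117 0.2843 0.3502] yhead 102.49 t 7.25
```

View pics/s4.png

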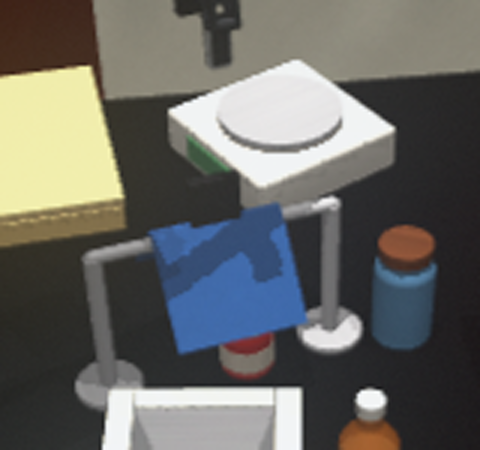

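The cover hangs astride near the bar's middle, and the gripper is clear. On to the tray handle.

```bash

python3 -m handwheel '[[[0.02,-0.045,0.004,3],[0.04,-0.09,0.008,5],[0.06,-0.13,0.012,8],[0.08,-0.18,0.016,11],[0.1,-0.22,0.02,14],[0.12,-0.265,0.025,17],[0.14,-0.31,0.03,20],[0.16,-0.355,0.034,22],[0.18,-0.4,0.038,25],[0.2,-0.445,0.042,27],[0.22,-0.485,0.046,29],[0.23,-0.508,0.048,29.5]]]'
python3 -m handwheel '[[[0,0,0.05,0],[0,0,0.08,0],[0,0,0.1,0],[0,0,0.1,0],[0,0,0.1,0]]]'
python3 -c "
from h import *
to([.3977,-.2611,.0746],73)
save('wrist','w5.png')"
```

```text
t: 8.45
tool_pos: [0.3943, -0.2641, 0.2975]
ee_rot: [3.141, -0.004, 2.841]
contact_force: [-0.9, -0.1, -0.0]
grip_width: 0.0853
grip_force: 0.0
t: 8.95
tool_pos: [0.396, -0.2616, 0.1992]
ee_rot: [3.141, -0.002, 2.845]
contact_force: [0.6, 0.3, 0.7]
grip_width: 0.0853
grip_force: 0.0
shift [-0.0016  0.0009  0.1246] turn -0.0 at [ 0.396  -0.2616  0.1992] yhead 73.0 t 8.95
```

View pics/w5.png

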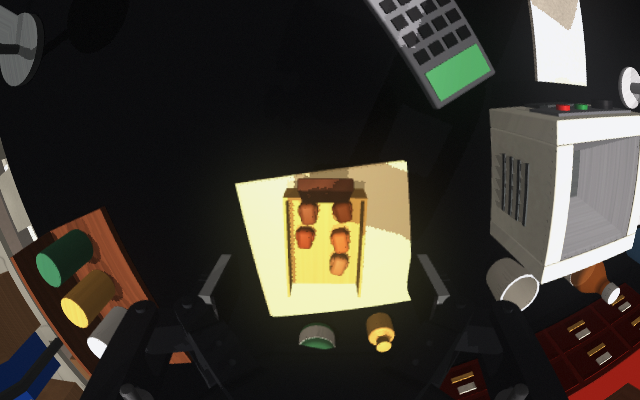

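The wrist view shows the tray square to the tool, with its handle centred at (326,187) and five roots inside. I'll descend, grip the paddle across its width and do a trial lift.

```bash

python3 -m handwheel '[[[-0.001,0.001,0.04,0],[-0.001,0.001,0.08,0],[-0.001,0.001,0.11,0],[-0.001,0.001,0.12,0],[-0.001,0.001,0.124,0],[-0.001,0.001,0.124,0]]]'
python3 -m handwheel '[[[0,0,0,0],[0,0,0,0],[0,0,0,0],[0,0,0,0],[0,0,0,0],[0,0,0,0]]]' 0
python3 -m handwheel '[[[0,0,-0.005,0],[0,0,-0.01,0],[0,0,-0.015,0],[0,0,-0.02,0],[0,0,-0.02,0],[0,0,-0.02,0],[0,0,-0.02,0]]]'
python3 -c "
from h import *
save('side','s6.png',(225,270,385,400),4)"
```

```text
t: 9.6
tool_pos: [0.3986, -0.2618, 0.0768]
ee_rot: [-3.141, 0.002, 2.845]
contact_force: [0.2, 0.4, 0.2]
grip_width: 0.0851
grip_force: 0.0
t: 10.2
tool_pos: [0.3982, -0.2616, 0.0775]
ee_rot: [-3.141, 0.002, 2.845]
contact_force: [-1.5, 0.8, 10.4]
grip_width: 0.0459
grip_force: 59.7
t: 10.9
tool_pos: [0.3972, -0.2609, 0.0954]
ee_rot: [3.141, -0.001, 2.845]
contact_force: [-1.4, 0.1, -1.3]
grip_width: 0.0452
grip_force: 61.5
```

View pics/s6.png

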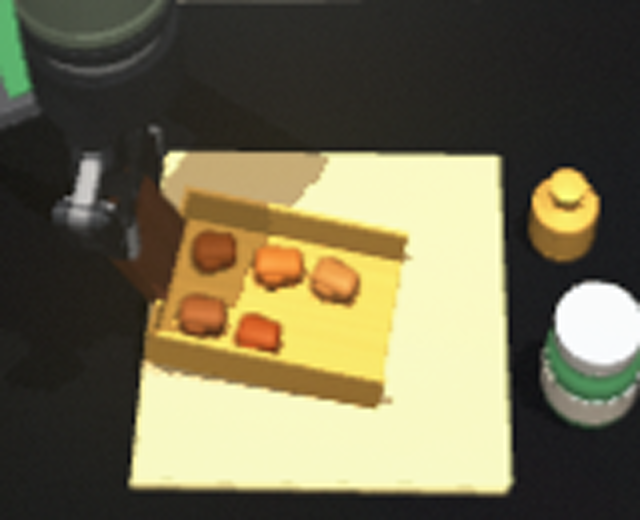

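The lift force of 1.3 N is less than the full weight (about 2.9 N), so the tray may be pivoting nose-down in the grip. I'll compare the image with model tilts.

```bash
python3 - <<'E'
from h import *
from scipy.optimize import least_squares
meas={(65,45,35):(408,233),(65,-45,35):(383,378),(65,-45,0):(377,406),(-65,45,35):(188,190),(-65,-45,35):(157,335),(-65,-45,0):(149,365)}
def P(v):
    x,y,z,yaw,tilt=v
    R=Ro.from_euler('zy',[yaw,tilt]).as_matrix()
    return [proj("side",R@(np.array(k)/1e3)+[x,y,z]) for k in meas]
M=np.array([(225+u/4,270+w/4) for u,w in meas.values()])
r=least_squares(lambda v:(np.array(P(v))-M).ravel(),[.478,-.285,.02,-.3,.05])
print(r.x,np.degrees(r.x[3:]),r.cost, r.fun.round(1))
E
```

```text
[ 0.47180203 -0.27218597 -0.017909   -0.28238286  0.11928053] [-16.17934631   6.83427084] 1.2814422323224919 [-0.5  0.2  0.7 -0.   0.2  0.2 -0.1  0.5 -0.9 -0.4  0.5 -0.5]
```

The fit gives a 6.8° nose-down tilt with the lip still on the paper, so this grip acts as a free pivot. Since moves can't tilt the tool directly, I'll put the tray back and test in free space whether the tool tilts when a pose is out of reach.

```bash

python3 -m handwheel '[[[0,0,0.006,0],[0,0,0.012,0],[0,0,0.018,0],[0,0,0.019,0],[0,0,0.019,0]]]'
python3 -m handwheel '[[[0,0,0,0],[0,0,0,0],[0,0,0,0],[0,0,0,0]]]' 100
python3 -m handwheel '[[[0,0,-0.03,0],[0,0,-0.08,0],[0,0,-0.13,0],[0,0,-0.18,0],[0,0,-0.23,0],[0,0,-0.28,0],[0,0,-0.33,0],[0,0,-0.35,0],[0,0,-0.35,0]]]'
python3 -m handwheel '[[[-0.05,-0.015,0,0],[-0.1,-0.03,0,0],[-0.15,-0.045,0,0],[-0.2,-0.06,0,0],[-0.25,-0.075,0,0],[-0.3,-0.09,0,0],[-0.35,-0.1,0,0],[-0.4,-0.115,0,0],[-0.45,-0.13,0,0],[-0.5,-0.145,0,0],[-0.5,-0.145,0,0],[-0.5,-0.145,0,0]]]'
python3 -c "
from bench import bot
print(bot.get_obs()['joints'])"
```

```text
t: 11.45
tool_pos: [0.3974, -0.261, 0.0775]
ee_rot: [3.141, -0.0, 2.845]
contact_force: [-3.6, 2.2, 10.9]
grip_width: 0.0449
grip_force: 65.1
t: 11.85
tool_pos: [0.3977, -0.2612, 0.0764]
ee_rot: [3.141, -0.0, 2.845]
contact_force: [-0.7, 0.5, 0.4]
grip_width: 0.0858
grip_force: 0.0
t: 12.75
tool_pos: [0.3985, -0.2618, 0.43]
ee_rot: [-3.139, 0.007, 2.845]
contact_force: [0.1, 0.5, 0.3]
grip_width: 0.0856
grip_force: 0.0
t: 13.95
tool_pos: [0.715, -0.4685, 0.3564]
ee_rot: [-3.131, 0.037, 2.845]
contact_force: [-0.4, 0.2, 0.6]
grip_width: 0.0857
grip_force: 0.0
[-5.93733568e-01  8.87405109e-01  2.14108242e-01  6.14172361e-04
  2.00138183e+00 -1.86735792e+00]
```

```bash

python3 -m handwheel '[[[-0.04,0,-0.03,0],[-0.08,0,-0.06,0],[-0.12,0,-0.1,0],[-0.16,0,-0.14,0],[-0.2,0,-0.18,0],[-0.24,0,-0.2,0],[-0.28,0,-0.2,0],[-0.3,0,-0.2,0],[-0.3,0,-0.2,0],[-0.3,0,-0.2,0]]]'
python3 -m handwheel '[[[0.04,0,0.0,0],[0.08,0,0.0,0],[0.12,0,0.0,0],[0.16,0,0,0],[0.20,0,0,0],[0.2,0,0,0],[0.2,0,0,0]]]'
python3 -c "
from bench import bot
print(bot.get_obs()['joints'])"
```

```text
t: 14.95
tool_pos: [0.7392, -0.4237, 0.377]
ee_rot: [-3.124, 0.069, 2.846]
contact_force: [0.2, -0.3, -0.2]
grip_width: 0.0855
grip_force: 0.0
t: 15.65
tool_pos: [0.5475, -0.3656, 0.3648]
ee_rot: [-3.123, 0.071, 2.845]
contact_force: [0.3, -0.3, 0.5]
grip_width: 0.0854
grip_force: 0.0
[-0.60837225  0.37486294  1.14316452  0.00438195  1.55002876 -1.88169587]
```

Useful: at the reach limit the tool tilts outward, and later calls keep that tilt (0.07 rad so far). A tilt of about 0.5 rad would let me grip the leaning paddle flush and carry the tray level. Fitting a quick arm model to find where the joint 5 limit forces the tilt.

```bash
python3 - <<'E'
import numpy as np
from scipy.optimize import least_squares
J=np.array([[.3203,1.5657,1.2574],[.8874,.2141,2.0014],[.3749,1.1432,1.5500]]);D=[(.5745,.2249),(.8548,.3564),(.6583,.3648)]
def fk(v,j):
    L1,L2,d,H,Lt,r0=v;a,b,c=j;s=a+b+c
    return np.array([r0+L1*np.sin(a)+L2*np.sin(a+b+d)+Lt*np.sin(s),H+L1*np.cos(a)+L2*np.cos(a+b+d)+Lt*np.cos(s)])
r=least_squares(lambda v:np.concatenate([fk(v,j)-d for j,d in zip(J,D)]+[[.05*v[5],.02*(v[4]-.25),.02*(v[0]-.45)]]),[.45,.4,0,.2,.25,0])
print(r.x,r.fun)
for a in (0.,-.2,-.4):
  for b in (.25,.4,.6,.8):
    j5=min(2.63,np.pi-a-b);print(a,b,j5,"tilt",round(np.pi-a-b-j5,2),fk(r.x,(a,b,j5)).round(3))
E
```

```text
[0.58813825 0.41620245 0.06731874 0.12816027 0.30590522 0.00397993] [ 0.00022502  0.00022922  0.00010144  0.00028697 -0.0003364  -0.0005162
  0.000199    0.0011181   0.00276277]
0.0 0.25 2.63 tilt 0.26 [0.213 0.816]
0.0 0.4 2.63 tilt 0.11 [0.226 0.784]
0.0 0.6 2.541592653589793 tilt 0.0 [0.262 0.737]
0.0 0.8 2.3415926535897933 tilt 0.0 [0.321 0.68 ]
-0.2 0.25 2.63 tilt 0.46 [0.072 0.844]
-0.2 0.4 2.63 tilt 0.31 [0.091 0.815]
-0.2 0.6 2.63 tilt 0.11 [0.109 0.772]
-0.2 0.8 2.5415926535897935 tilt 0.0 [0.145 0.726]
-0.4 0.25 2.63 tilt 0.66 [-0.071  0.843]
-0.4 0.4 2.63 tilt 0.51 [-0.047  0.818]
-0.4 0.6 2.63 tilt 0.31 [-0.021  0.78 ]
-0.4 0.8 2.63 tilt 0.11 [-0.003  0.737]
```

```bash
python3 -c "
from h import *
to([.115,-.079,.84],73)"
```

```text
shift [ 0.4623  0.1382 -0.5121] turn -0.08 at [ 0.5475 -0.3656  0.3648] yhead 72.92 t 15.65
```

```bash

python3 -m handwheel '[[[0.032,0.01,-0.036,0],[0.064,0.02,-0.07,0],[0.096,0.03,-0.105,0],[0.128,0.04,-0.14,0],[0.16,0.05,-0.178,0],[0.192,0.06,-0.213,0],[0.224,0.067,-0.248,0],[0.256,0.077,-0.284,0],[0.288,0.086,-0.32,0],[0.32,0.096,-0.355,0],[0.352,0.105,-0.39,0],[0.384,0.115,-0.425,0]]]'
python3 -m handwheel '[[[0.032,0.01,-0.036,0],[0.064,0.02,-0.07,0],[0.078,0.023,-0.087,0],[0.078,0.023,-0.087,0]]]'
python3 -c "
from bench import bot
print(bot.get_obs()['joints'])"
```

```text
t: 16.85
tool_pos: [0.1888, -0.1275, 0.7607]
ee_rot: [-3.123, 0.072, 2.846]
contact_force: [-0.0, -0.9, 1.3]
grip_width: 0.0854
grip_force: 0.0
t: 17.25
tool_pos: [0.1242, -0.0841, 0.7777]
ee_rot: [-3.11, 0.102, 2.846]
contact_force: [-0.6, 0.7, 0.1]
grip_width: 0.0856
grip_force: 0.0
[-0.69467642 -0.12614417  0.53618862  0.02088956  2.62513373 -1.94998403]
```

```bash

python3 -m handwheel '[[[0,0,-0.05,0],[0,0,-0.1,0],[0,0,-0.15,0],[0,0,-0.2,0],[0,0,-0.25,0],[0,0,-0.3,0],[0,0,-0.3,0],[0,0,-0.3,0]]]'
python3 -c "
from bench import bot
print(bot.get_obs()['joints'])"
```

```text
t: 18.05
tool_pos: [0.1308, -0.0853, 0.7849]
ee_rot: [-3.099, 0.128, 2.847]
contact_force: [0.1, 0.5, 0.1]
grip_width: 0.085
grip_force: 0.0
[-0.66667203 -0.11304362  0.49506874  0.01456166  2.62500114 -1.92737109]
```

```bash

python3 -m handwheel '[[[0,0,-0.3,0],[0,0,-0.3,0]]]' | grep -E "t:|tool|ee"
python3 -m handwheel '[[[0,0,-0.9,0],[0,0,-0.9,0]]]'| grep -E "t:|tool|ee"
python3 -m handwheel '[[[0,0,-0.05,0],[0,0,-0.05,0]]]'| grep -E "t:|tool|ee"
python3 -m handwheel '[[[0.9,0,-0.9,0],[0.9,0,-0.9,0]]]'| grep -E "t:|tool|ee"
```

```text
t: 18.25
tool_pos: [0.1295, -0.0827, 0.7926]
ee_rot: [-3.087, 0.16, 2.849]
t: 18.45
tool_pos: [0.1267, -0.0789, 0.7991]
ee_rot: [-3.076, 0.189, 2.851]
t: 18.65
tool_pos: [0.1236, -0.0757, 0.8048]
ee_rot: [-3.066, 0.214, 2.853]
t: 18.85
tool_pos: [0.0827, -0.0578, 0.803]
ee_rot: [-3.045, 0.231, 2.802]
```

Each short push adds about 0.028 rad, whatever its size. I'll swing to azimuth of about +4° so the accumulated tilt ends up pointing along the tray's heading, then repeat.

```bash
cat >> h.py <<'E'
def tilt():
    o=bot.get_obs();R=Ro.from_euler('xyz',o['ee_rot']).as_matrix();z=R[:,2];y=R[:,1]
    print("toolz",z.round(3),"tilt",round(np.arccos(-z[2]),3),"head",round(np.degrees(np.arctan2(z[1],z[0])),1),"y",y.round(3),"pos",np.round(o['tool_pos'],4),"q",np.round(o['joints'],2),"t",round(o['t'],2))
E
python3 -c "
from h import *
tilt();to([.135,.012,.80],73)"
```

```text
toolz [ 0.183 -0.167 -0.969] tilt 0.25 head -42.3 y [ 0.352  0.931 -0.094] pos [ 0.0827 -0.0578  0.803 ] q [-0.67 -0.19  0.46 -0.04  2.63 -1.92] t 18.85
shift [-0.0247  0.0837  0.0009] turn -3.7 at [ 0.0827 -0.0578  0.803 ] yhead 69.3 t 18.85
```

```bash

python3 -m handwheel '[[[-0.013,0.042,0.0,0],[-0.025,0.084,0.001,0],[-0.025,0.084,0.001,0]]]' | grep -E "t:|tool|ee"
for i in 1; do
python3 -m handwheel '[[[0,0,-0.05,0],[0,0,-0.05,0]]]'| grep -E "tool|ee"
python3 -m handwheel '[[[0,0,-0.05,0],[0,0,-0.05,0]]]'| grep -E "tool|ee"
python3 -m handwheel '[[[0,0,-0.05,0],[0,0,-0.05,0]]]'| grep -E "tool|ee"
python3 -m handwheel '[[[0,0,-0.05,0]]]'| grep -E "tool|ee"
python3 -m handwheel '[[[0,0,-0.05,0]]]'| grep -E "tool|ee"
python3 -m handwheel '[[[0,0,-0.05,0]]]'| grep -E "tool|ee"
done
python3 -c "
from h import *
tilt()"
```

```text
t: 19.15
tool_pos: [0.1073, -0.0373, 0.7962]
ee_rot: [-3.059, 0.211, 2.847]
tool_pos: [0.1044, -0.0413, 0.8037]
ee_rot: [-3.062, 0.238, 2.862]
tool_pos: [0.0979, -0.046, 0.8101]
ee_rot: [-3.062, 0.265, 2.845]
tool_pos: [0.0923, -0.0458, 0.8153]
ee_rot: [-3.058, 0.291, 2.847]
tool_pos: [0.0894, -0.0443, 0.8193]
ee_rot: [-3.052, 0.311, 2.853]
tool_pos: [0.0823, -0.0406, 0.8243]
ee_rot: [-3.046, 0.339, 2.857]
tool_pos: [0.0746, -0.0364, 0.829]
ee_rot: [-3.038, 0.366, 2.863]
toolz [ 0.314 -0.197 -0.929] tilt 0.38 head -32.1 y [ 0.309  0.946 -0.096] pos [ 0.0746 -0.0364  0.829 ] q [-0.49 -0.2   0.34 -0.05  2.63 -1.81] t 20.05
```

```bash
python3 -c "
from h import *
to([.15,.055,.80],73)"
```

```text
shift [-0.0338  0.1126  0.0325] turn -1.09 at [ 0.0746 -0.0364  0.829 ] yhead 71.91 t 20.05
```

```bash

python3 -m handwheel '[[[-0.01,0.03,0.015,0],[-0.02,0.06,0.03,0],[-0.03,0.09,0.033,0],[-0.034,0.113,0.033,0],[-0.034,0.113,0.033,0],[-0.034,0.113,0.033,0],[-0.034,0.113,0.033,0]]]' | grep -E "t:|tool|ee"
python3 -m handwheel '[[[0,0,-0.05,0],[0,0,-0.05,0]]]'| grep -E "tool|ee"
python3 -m handwheel '[[[0,0,-0.05,0]]]'| grep -E "tool|ee"
python3 -m handwheel '[[[0,0,-0.05,0]]]'| grep -E "tool|ee"
python3 -m handwheel '[[[0,0,-0.05,0]]]'| grep -E "tool|ee"
python3 -m handwheel '[[[0,0,-0.05,0]]]'| grep -E "tool|ee"
python3 -c "
from h import *
tilt()"
```

```text
t: 20.75
tool_pos: [0.1404, 0.0512, 0.7873]
ee_rot: [-3.031, 0.385, 2.868]
tool_pos: [0.1185, 0.0518, 0.8117]
ee_rot: [-3.023, 0.415, 2.846]
tool_pos: [0.1019, 0.0518, 0.8241]
ee_rot: [-3.023, 0.44, 2.858]
tool_pos: [0.0855, 0.0516, 0.834]
ee_rot: [-3.022, 0.469, 2.871]
tool_pos: [0.071, 0.0522, 0.8403]
ee_rot: [-3.02, 0.497, 2.881]
tool_pos: [0.0572, 0.0539, 0.8447]
ee_rot: [-3.017, 0.524, 2.887]
toolz [ 0.449 -0.245 -0.859] tilt 0.537 head -28.6 y [ 0.31   0.945 -0.107] pos [0.0572 0.0539 0.8447] q [-0.91 -0.3   0.28  0.43  2.63 -1.76] t 21.35
```

The tilt is now 0.537 rad. Turning about +92° puts tool y on the paddle's thickness axis. Next, the approach.

```bash
python3 -c "
from h import *
to([.350,-.235,.170],73)
n=np.array([.866*np.cos(np.radians(-17)),.866*np.sin(np.radians(-17)),.5]);R=Ro.from_euler('xyz',bot.get_obs()['ee_rot']).as_matrix();q=R.T@n;print(q,np.degrees(np.arctan2(-q[0],q[1])))"
```

```text
shift [ 0.0291 -0.1097  0.782 ] turn -1.18 at [0.0572 0.0539 0.8447] yhead 71.82 t 21.35
[-0.99932562 -0.03585958  0.00428884] 92.05510741904824
```

```bash

python3 -m handwheel '[[[0.002,-0.006,0.045,8],[0.003,-0.013,0.09,16],[0.005,-0.019,0.135,24],[0.007,-0.025,0.18,32],[0.008,-0.031,0.225,40],[0.01,-0.038,0.27,48],[0.012,-0.044,0.315,56],[0.014,-0.05,0.36,64],[0.015,-0.057,0.405,72],[0.017,-0.063,0.45,80],[0.018,-0.07,0.495,87],[0.02,-0.076,0.54,92]]]' | grep -E "t:|tool|ee"
python3 -c "
from h import *
tilt();to([.350,-.235,.170],-17)"
```

```text
t: 22.55
tool_pos: [0.1673, -0.049, 0.5469]
ee_rot: [2.8, 0.301, 1.775]
toolz [ 0.384 -0.205 -0.9  ] tilt 0.451 head -28.1 y [0.903 0.288 0.32 ] pos [ 0.1673 -0.049   0.5469] q [-2.5  -0.7   1.58  0.6   2.37 -2.34] t 22.55
shift [-0.0978 -0.0092  0.4476] turn 34.72 at [ 0.1673 -0.049   0.5469] yhead 17.72 t 22.55
```

The wrist centre passed close to the base axis, and joint 1 flipped round to −2.5. I'll take it through the axis and round on the right side to restore the normal posture.

```bash
python3 -c "
from h import *
R=Ro.from_euler('xyz',bot.get_obs()['ee_rot']).as_matrix()
for d in [(-.06,-.05,0),(-.12,-.10,0),(-.05,-.145,0),(.05,-.145,0),(.15,-.145,0)]: print(d,(R.T@np.array(d)).round(3))"
```

```text
(-0.06, -0.05, 0) [-0.035 -0.069 -0.013]
(-0.12, -0.1, 0) [-0.07  -0.137 -0.026]
(-0.05, -0.145, 0) [-0.126 -0.087  0.011]
(0.05, -0.145, 0) [-0.145  0.003  0.049]
(0.15, -0.145, 0) [-0.165  0.094  0.087]
```

```bash

python3 -m handwheel '[[[-0.018,-0.035,-0.006,0],[-0.035,-0.069,-0.013,0],[-0.053,-0.103,-0.02,0],[-0.07,-0.137,-0.026,0],[-0.07,-0.137,-0.026,0],[-0.085,-0.125,-0.015,0],[-0.1,-0.11,-0.005,0],[-0.115,-0.1,0.003,0],[-0.126,-0.087,0.011,0],[-0.133,-0.06,0.022,0],[-0.14,-0.03,0.035,0],[-0.145,0.003,0.049,0]]]' | grep -E "t:|tool|ee"
python3 -c "
from h import *
tilt();to([.317,-.194,.56],-17)"
```

```text
t: 23.75
tool_pos: [0.1903, -0.1959, 0.5474]
ee_rot: [2.804, 0.299, 1.776]
toolz [ 0.381 -0.204 -0.902] tilt 0.447 head -28.2 y [0.904 0.288 0.317] pos [ 0.1903 -0.1959  0.5474] q [-1.17 -0.42  1.54  0.28  1.66 -1.35] t 23.75
shift [-0.0267  0.1191  0.0365] turn 34.68 at [ 0.1903 -0.1959  0.5474] yhead 17.68 t 23.75
```

Posture is restored with 0.447 rad of tilt, which would leave the tray about 5° nose-down. That's fine, so on to the pre-grasp.

```bash
cat >> h.py <<'E'
def ton(G,back,head):
    "shift/turn so the grasp point (6 mm ahead of TCP) is back metres short of G along tool z, tool y on paddle normal"
    o=bot.get_obs();R=Ro.from_euler('xyz',o['ee_rot']).as_matrix();h=np.radians(head)
    n=np.array([.866*np.cos(h),.866*np.sin(h),.5]);q=R.T@n
    t=np.degrees(np.arctan2(-q[0],q[1]));p=np.array(G)-(back+.006)*R[:,2]
    print("shift",(R.T@(p-o['tool_pos'])).round(4),"turn",round(t,1),"off-flush deg",round(np.degrees(np.arcsin(q[2])),1))
E
python3 -c "
from h import *
ton([.3977,-.2611,.0686],.1,-17)"
```

```text
shift [0.0395 0.0171 0.4181] turn 33.2 off-flush deg -4.8
```

```bash

python3 -m handwheel '[[[0.004,0.002,0.042,4],[0.008,0.003,0.084,8],[0.012,0.005,0.126,12],[0.016,0.007,0.168,16],[0.02,0.009,0.21,20],[0.024,0.01,0.252,24],[0.028,0.012,0.294,28],[0.032,0.014,0.336,32],[0.036,0.016,0.378,33.2],[0.0395,0.017,0.41,33.2],[0.0395,0.017,0.418,33.2],[0.0395,0.017,0.418,33.2]]]' | grep -E "t:|tool|ee"
python3 -c "
from h import *
tilt();ton([.3977,-.2611,.0686],0,-17)
save('side','s8.png',(200,240,400,400),3.2)"
```

```text
t: 24.95
tool_pos: [0.3565, -0.2396, 0.1633]
ee_rot: [2.703, 0.071, 1.233]
toolz [ 0.38  -0.201 -0.903] tilt 0.444 head -27.9 y [ 0.864 -0.271  0.424] pos [ 0.3565 -0.2396  0.1633] q [-0.68 -0.04  2.27  0.18  0.48 -0.5 ] t 24.95
shift [0.0001 0.0013 0.0995] turn 0.0 off-flush deg -4.9
```

View pics/s8.png

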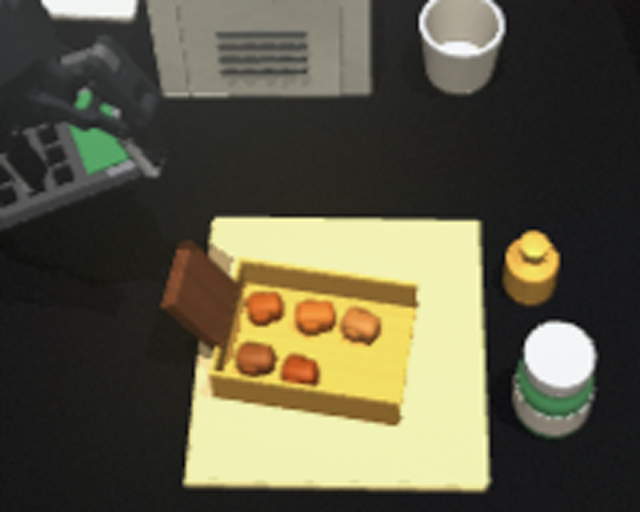

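The side view shows the tray level on the paper with five roots: far wall-top front at (417,287), near bottom front at (397,424). The gripper is at upper left. I'll refit the tray pose from these points.

```bash
python3 - <<'E'
from h import *
from scipy.optimize import least_squares
meas={(65,45,35):(417,286),(65,-45,0):(398,424),(-65,45,35):(240,262),(-65,-45,35):(212,374),(-65,-45,0):(215,394)}
M=np.array([(200+u/3.2,240+w/3.2) for u,w in meas.values()])
def P(v):
    R=Ro.from_euler('z',v[2]).as_matrix()
    return [proj("side",R@(np.array(k)/1e3)+[v[0],v[1],.004]) for k in meas]
r=least_squares(lambda v:(np.array(P(v))-M).ravel(),[.478,-.285,-.3])
x,y,a=r.x;print(r.x,np.degrees(a),r.fun.round(1));R=Ro.from_euler('z',a).as_matrix()
G=R@[-.0835,0,.0646]+[x,y,.004];print(G);ton(G,0,np.degrees(a))
hp=R@[-.0945,0,.0837]+[x,y,.004];print("handle top px crop",(proj('side',hp)-[200,240])*3.2)
E
```

```text
[ 0.48184394 -0.28926824 -0.3002208 ] -17.20138490407348 [ 0.7 -0.9  0.6  0.9 -0.2 -1.6 -0.7  0.1 -0.4  1.2]
[ 0.40207879 -0.26457469  0.0686    ]
shift [-0.0011  0.0047  0.1028] turn 0.2 off-flush deg -4.8
handle top px crop [177.26832172 271.94326861]
```

```bash

python3 -m handwheel '[[[0,0.002,0.04,0],[0,0.003,0.075,0],[0,0.003,0.094,0],[0,0.003,0.101,0],[0,0.003,0.101,0]]]'
python3 -m handwheel '[[[0,0,0,0],[0,0,0,0],[0,0,0,0],[0,0,0,0],[0,0,0,0],[-0.0004,0.002,-0.004,0],[-0.0007,0.004,-0.009,0]]]' 0
python3 -m handwheel '[[[-0.001,0.004,-0.009,0],[-0.0014,0.0085,-0.018,0],[-0.002,0.015,-0.032,0],[-0.002,0.015,-0.032,0],[-0.002,0.015,-0.032,0]]]'
python3 -c "
from h import *
tilt();im=save('side','s9.png')
h=cv2.cvtColor(im,cv2.COLOR_BGR2HSV);m=((h[...,0]<16)&(h[...,1]>150)&(h[...,2]>90)).astype(np.uint8);m[:270]=0;m[:,345:]=0
n,l,s,c=cv2.connectedComponentsWithStats(m);print([(c[i].round(0).tolist(),s[i,4]) for i in range(1,n) if s[i,4]>15])"
```

```text
t: 25.5
tool_pos: [0.3984, -0.2623, 0.075]
ee_rot: [2.699, 0.072, 1.231]
contact_force: [0.6, -0.5, 1.0]
grip_width: 0.0853
grip_force: 0.0
t: 26.2
tool_pos: [0.3967, -0.2609, 0.0834]
ee_rot: [2.703, 0.071, 1.232]
contact_force: [0.8, 0.1, -2.8]
grip_width: 0.0102
grip_force: 58.2
t: 26.7
tool_pos: [0.397, -0.2605, 0.1188]
ee_rot: [2.702, 0.071, 1.232]
contact_force: [-0.3, 0.4, -3.3]
grip_width: 0.01
grip_force: 58.2
toolz [ 0.38  -0.202 -0.903] tilt 0.445 head -28.0 y [ 0.863 -0.272  0.425] pos [ 0.397  -0.2605  0.1188] q [-0.65  0.11  2.26  0.22  0.34 -0.52] t 26.7
[([258.0, 323.0], np.int32(80)), ([280.0, 326.0], np.int32(98)), ([296.0, 329.0], np.int32(112)), ([311.0, 332.0], np.int32(85)), ([277.0, 342.0], np.int32(96)), ([292.0, 346.0], np.int32(88))]
```

The force of −3.3 N is the full weight, and all five roots are still in the tray and raised together. Working out the carry to the mill's near rim.

```bash
python3 - <<'E'
from h import *
R=Ro.from_euler('xyz',bot.get_obs()['ee_rot']).as_matrix();p=bot.get_obs()['tool_pos']
d=np.array([.955,-.296,0]);G=np.array([.4725,.025,0])-.1415*d;
T=G-.006*R[:,2];print(T)
for q in [(p[0],p[1],.28),(T[0],T[1],.28)]:
    print((R.T@(np.array(q)-p)).round(4))
print("step",(R.T@np.array([T[0]-p[0],T[1]-p[1],0])).round(4),"up",R[2].round(3))
E
```

```text
[0.33509094 0.06809373 0.00541792]
[-0.0115  0.0685 -0.146 ]
[ 0.2771 -0.0742 -0.2356]
step [ 0.2886 -0.1427 -0.0896] up [-0.071  0.424 -0.903]
```

```bash

python3 -m handwheel '[[[-0.0007,0.004,-0.009,0],[-0.002,0.012,-0.026,0],[-0.004,0.025,-0.053,0],[-0.006,0.038,-0.08,0],[-0.008,0.05,-0.107,0],[-0.0095,0.06,-0.128,0],[-0.011,0.066,-0.141,0],[-0.0115,0.0685,-0.146,0],[-0.0115,0.0685,-0.146,0]]]'
python3 -m handwheel '[[[0.009,-0.004,-0.003,0],[0.027,-0.013,-0.008,0],[0.052,-0.026,-0.016,0],[0.08,-0.04,-0.025,0],[0.11,-0.054,-0.034,0],[0.14,-0.069,-0.043,0],[0.17,-0.084,-0.053,0],[0.2,-0.099,-0.062,0],[0.23,-0.114,-0.071,0],[0.258,-0.127,-0.08,0],[0.278,-0.137,-0.086,0],[0.2886,-0.143,-0.09,0]]]'
python3 -m handwheel '[[[0,0,0,0],[0,0,0,0],[0,0,0,0]]]'
python3 -c "
from h import *
tilt();to([.3351,.0681,.2],-17)
for n in ('side','top'):
  im=save(n,n+'10.png')
  h=cv2.cvtColor(im,cv2.COLOR_BGR2HSV);m=((h[...,0]<16)&(h[...,1]>150)&(h[...,2]>90)).astype(np.uint8)
  N,l,s,c=cv2.connectedComponentsWithStats(m);print(n,[(c[i].round(0).tolist(),int(s[i,4])) for i in range(1,N) if 15<s[i,4]<300])"
```

```text
t: 27.65
tool_pos: [0.397, -0.2607, 0.2802]
ee_rot: [2.702, 0.071, 1.232]
contact_force: [-0.4, 1.2, -3.0]
grip_width: 0.0098
grip_force: 58.3
t: 28.85
tool_pos: [0.3338, 0.0701, 0.279]
ee_rot: [2.703, 0.071, 1.235]
contact_force: [-0.5, 1.3, -2.8]
grip_width: 0.0098
grip_force: 58.3
t: 29.15
tool_pos: [0.3348, 0.0672, 0.28]
ee_rot: [2.702, 0.072, 1.231]
contact_force: [0.6, -0.0, -2.8]
grip_width: 0.0098
grip_force: 58.3
toolz [ 0.38  -0.204 -0.902] tilt 0.446 head -28.2 y [ 0.863 -0.273  0.425] pos [0.3348 0.0672 0.28  ] q [ 0.52 -0.24  2.1  -0.43  1.07  1.01] t 29.15
shift [ 0.0067 -0.034   0.0721] turn -0.54 at [0.3348 0.0672 0.28  ] yhead -17.54 t 29.15
side [([353.0, 143.0], 27), ([240.0, 176.0], 84), ([298.0, 175.0], 38), ([254.0, 178.0], 103), ([267.0, 180.0], 63), ([236.0, 185.0], 48), ([249.0, 188.0], 31), ([416.0, 210.0], 24), ([338.0, 209.0], 283), ([426.0, 236.0], 28)]
top [([327.0, 110.0], 71), ([377.0, 108.0], 58), ([279.0, 112.0], 52), ([229.0, 113.0], 56), ([300.0, 189.0], 230), ([304.0, 251.0], 63), ([299.0, 265.0], 91), ([317.0, 272.0], 90), ([294.0, 281.0], 94), ([311.0, 285.0], 91), ([303.0, 307.0], 27)]
```

```bash

python3 -m handwheel '[[[0.0003,-0.0015,0.006,0],[0.001,-0.007,0.018,0],[0.002,-0.014,0.034,0],[0.002,-0.02,0.047,0],[0.002,-0.0225,0.053,0],[0.002,-0.0225,0.053,0]]]'
python3 - <<'E'
from h import *
tilt();T=[]
for i in range(6):
    o=bot.get_obs();T.append(np.concatenate([o['contact_force'],o['ft_torque']]));bot.read_camera('wrist')
m=np.mean(T,0);print(m.round(3),"torque about tray y:",m[3:]@[.296,.955,0])
R=Ro.from_euler('xyz',o['ee_rot']).as_matrix();print((R.T@np.array([.0057,-.0018,0])).round(4))
E
```

```text
t: 29.85
tool_pos: [0.3361, 0.0645, 0.222]
ee_rot: [2.702, 0.073, 1.231]
contact_force: [0.3, 1.1, -1.8]
grip_width: 0.0099
grip_force: 58.3
toolz [ 0.379 -0.204 -0.903] tilt 0.445 head -28.3 y [ 0.864 -0.272  0.424] pos [0.3361 0.0645 0.222 ] q [ 0.5  -0.19  2.22 -0.47  0.92  1.08] t 29.85
[ 1.550e-01  7.800e-02 -2.542e+00  2.530e-01  5.460e-01  1.000e-03] torque about tray y: 0.5964152772914503
[0.0002 0.0054 0.0025]
```

```bash

python3 -m handwheel '[[[0.002,-0.001,0.005,0],[0.004,-0.002,0.01,0],[0.004,-0.003,0.0135,0],[0.004,-0.003,0.0135,0]]]'
python3 -m handwheel '[[[0,-0.001,0.002,0],[0,-0.002,0.004,0],[0,-0.002,0.004,0]]]'
python3 -m handwheel '[[[0,-0.001,0.002,0],[0,-0.002,0.004,0],[0,-0.002,0.004,0]]]'
```

```text
t: 30.55
tool_pos: [0.3401, 0.0667, 0.2084]
ee_rot: [2.702, 0.073, 1.232]
contact_force: [0.5, -0.2, -3.4]
grip_width: 0.0102
grip_force: 58.3
t: 30.85
tool_pos: [0.3401, 0.0665, 0.2045]
ee_rot: [2.701, 0.072, 1.232]
contact_force: [0.0, -0.8, -3.3]
grip_width: 0.0101
grip_force: 58.3
t: 31.15
tool_pos: [0.3408, 0.0666, 0.201]
ee_rot: [2.699, 0.071, 1.232]
contact_force: [-0.6, 0.5, 1.8]
grip_width: 0.01
grip_force: 59.3
```

Contact at z = 0.201, as expected on the rim. I'll open only part way so the paddle stays caged, then check.

```bash
cat >> h.py <<'E'
def roots(n,box=None):
    im=cv2.cvtColor(bot.read_camera(n),cv2.COLOR_RGB2BGR)
    h=cv2.cvtColor(im,cv2.COLOR_BGR2HSV);out=[]
    for nm,m in (("red",(h[...,0]<16)&(h[...,1]>150)&(h[...,2]>90)),("brass",(h[...,0]>=18)&(h[...,0]<32)&(h[...,1]>120)&(h[...,2]>60)),("brown",(h[...,0]<16)&(h[...,1]>100)&(h[...,2]<=90)&(h[...,2]>30))):
        m=m.astype(np.uint8)
        if box: a,b,c,d=box;k=np.zeros_like(m);k[b:d,a:c]=m[b:d,a:c];m=k
        N,l,s,c=cv2.connectedComponentsWithStats(m)
        print(n,nm,[(c[i].round(0).astype(int).tolist(),s[i].tolist()) for i in range(1,N) if 15<s[i,4]<3000])
E
python3 -c "
from h import *
roots('side',(200,140,325,260))"
python3 -m handwheel '[[[0,0,0,0],[0,0,0,0],[0,0,0,0],[0,0,0,0]]]' 35
python3 -c "
from h import *
roots('side',(200,140,325,260));roots('top',(270,220,360,320))"
```

```text
side red [([298, 175], [291, 172, 14, 6, 40]), ([246, 198], [242, 194, 10, 9, 75]), ([260, 200], [255, 196, 11, 10, 90]), ([273, 202], [269, 198, 9, 8, 55]), ([242, 208], [238, 205, 10, 6, 48]), ([255, 210], [250, 208, 10, 5, 32])]
side brass [([261, 207], [230, 185, 59, 41, 1217])]
side brown [([232, 188], [224, 180, 16, 18, 104]), ([225, 195], [217, 187, 17, 18, 105])]
t: 31.6
tool_pos: [0.3401, 0.0664, 0.2003]
ee_rot: [2.701, 0.072, 1.232]
contact_force: [0.6, -0.1, 0.4]
grip_width: 0.0301
grip_force: 0.0
side red [([298, 175], [291, 172, 14, 6, 42]), ([246, 198], [241, 194, 11, 10, 76]), ([260, 200], [255, 196, 11, 9, 90]), ([272, 202], [268, 198, 10, 8, 57]), ([242, 208], [237, 206, 11, 5, 47]), ([255, 210], [250, 208, 10, 5, 33])]
side brass [([261, 207], [229, 185, 60, 41, 1257])]
side brown [([231, 188], [219, 180, 21, 18, 123]), ([225, 196], [216, 187, 17, 18, 85])]
top red [([306, 251], [301, 246, 11, 11, 59]), ([302, 264], [297, 259, 10, 11, 76]), ([318, 270], [313, 265, 10, 11, 81]), ([297, 279], [292, 274, 10, 11, 84]), ([313, 283], [308, 278, 10, 11, 80]), ([304, 304], [301, 302, 8, 5, 25])]
top brass [([298, 257], [284, 234, 34, 54, 364]), ([320, 247], [317, 241, 7, 14, 30]), ([323, 274], [308, 243, 28, 52, 149]), ([301, 271], [298, 268, 9, 8, 26])]
top brown [([304, 294], [292, 287, 21, 17, 128])]
```

Released, and the tray and roots haven't moved. I'll open fully, turn −90° about the paddle axis and regrip across the width, which acts as a pivot.

```bash

python3 -m handwheel '[[[0,0,0,0],[0,0,0,0],[0,0,-0.006,0],[0,0,-0.012,0],[0,0,-0.012,0]]]' 100
python3 -m handwheel '[[[0,0,0,-7],[0,0,0,-15],[0,0,0,-23],[0,0,0,-31],[0,0,0,-39],[0,0,0,-47],[0,0,0,-55],[0,0,0,-63],[0,0,0,-71],[0,0,0,-79],[0,0,0,-86],[0,0,0,-90]]]'
python3 -m handwheel '[[[0,0,0,0],[0,0,0,0]]]'
python3 -c "
from h import *
tilt();roots('side',(200,140,325,260));roots('top',(270,220,360,320))"
```

```text
t: 32.2
tool_pos: [0.3359, 0.0694, 0.2122]
ee_rot: [2.699, 0.07, 1.232]
contact_force: [0.2, 0.9, -0.0]
grip_width: 0.0856
grip_force: 0.0
t: 33.4
tool_pos: [0.3355, 0.0689, 0.2113]
ee_rot: [-3.061, 0.44, 2.84]
contact_force: [-0.6, 0.4, -1.1]
grip_width: 0.0853
grip_force: 0.0
t: 33.6
tool_pos: [0.3355, 0.0689, 0.2112]
ee_rot: [-3.063, 0.44, 2.835]
contact_force: [-0.4, 0.5, 0.2]
grip_width: 0.0855
grip_force: 0.0
toolz [ 0.381 -0.203 -0.902] tilt 0.446 head -28.0 y [ 0.333  0.94  -0.071] pos [0.3355 0.0689 0.2112] q [ 0.52 -0.18  2.24 -0.49  0.89 -0.45] t 33.6
side red [([298, 175], [291, 172, 14, 6, 41]), ([221, 181], [218, 175, 7, 13, 24]), ([246, 198], [242, 194, 10, 10, 76]), ([260, 200], [255, 196, 11, 9, 91]), ([272, 202], [268, 198, 10, 8, 59]), ([242, 208], [238, 206, 10, 5, 46]), ([255, 210], [250, 208, 10, 5, 33])]
side brass [([261, 207], [229, 185, 60, 41, 1221])]
side brown [([232, 184], [226, 176, 12, 16, 30]), ([231, 191], [224, 182, 14, 18, 31]), ([225, 195], [216, 187, 17, 18, 96])]
top red [([306, 251], [301, 246, 11, 11, 59]), ([302, 264], [297, 259, 10, 11, 76]), ([318, 270], [313, 265, 10, 11, 82]), ([297, 279], [292, 274, 10, 11, 85]), ([313, 283], [308, 278, 10, 11, 80]), ([298, 303], [287, 298, 22, 10, 84])]
top brass [([296, 259], [284, 234, 26, 54, 290]), ([311, 243], [305, 237, 15, 14, 73]), ([320, 248], [317, 241, 7, 16, 36]), ([326, 271], [315, 243, 21, 53, 105]), ([301, 271], [296, 268, 11, 8, 30]), ([317, 276], [313, 273, 10, 5, 18]), ([312, 289], [308, 286, 10, 8, 26])]
top brown [([300, 295], [288, 287, 25, 17, 261])]
```

```bash

python3 -m handwheel '[[[0,0,0.006,0],[0,0,0.012,0],[0,0,0.012,0]]]'
python3 -m handwheel '[[[0,0,0,0],[0,0,0,0],[0,0,0,0],[0,0,0,0],[0,0,0,0]]]' 0
python3 -m handwheel '[[[-0.008,-0.001,-0.006,0],[-0.017,-0.001,-0.013,0],[-0.026,-0.002,-0.02,0],[-0.035,-0.002,-0.028,0],[-0.044,-0.003,-0.035,0],[-0.0526,-0.003,-0.041,0],[-0.0526,-0.003,-0.041,0],[-0.0526,-0.003,-0.041,0]]]'
python3 -c "
from h import *
tilt();roots('side',(200,100,325,260));roots('top',(270,200,360,320))"
```

```text
t: 34.0
tool_pos: [0.3397, 0.0659, 0.1993]
ee_rot: [-3.061, 0.438, 2.836]
contact_force: [-0.3, 0.9, 1.0]
grip_width: 0.0853
grip_force: 0.0
t: 34.5
tool_pos: [0.3403, 0.0665, 0.2006]
ee_rot: [-3.063, 0.44, 2.836]
contact_force: [-0.6, 0.1, 2.0]
grip_width: 0.0474
grip_force: 61.2
t: 35.3
tool_pos: [0.3687, 0.0575, 0.2597]
ee_rot: [-3.062, 0.439, 2.836]
contact_force: [-0.3, 0.4, -3.4]
grip_width: 0.0468
grip_force: 61.9
toolz [ 0.38  -0.203 -0.902] tilt 0.445 head -28.1 y [ 0.332  0.94  -0.072] pos [0.3687 0.0575 0.2597] q [ 0.42 -0.18  2.11 -0.43  0.97 -0.62] t 35.3
side red [([230, 163], [228, 160, 5, 8, 19]), ([298, 175], [291, 172, 14, 6, 41]), ([253, 184], [248, 180, 11, 9, 84]), ([268, 187], [263, 183, 11, 10, 91]), ([280, 190], [276, 186, 10, 8, 61]), ([249, 194], [244, 191, 11, 6, 51]), ([262, 197], [258, 195, 9, 5, 34])]
side brass [([267, 194], [236, 170, 62, 45, 1201])]
side brown [([237, 176], [227, 160, 20, 30, 320])]
top red [([308, 239], [303, 234, 11, 12, 76]), ([303, 253], [299, 247, 10, 12, 94]), ([321, 259], [316, 254, 10, 12, 87]), ([298, 269], [293, 263, 11, 12, 92]), ([315, 273], [310, 267, 10, 12, 94]), ([298, 288], [289, 284, 21, 9, 81])]
top brass [([312, 251], [285, 220, 54, 67, 1530])]
top brown [([303, 282], [290, 274, 25, 20, 237])]
```

The tray came up rigid and nearly level this time: the force is −3.4 N and all five roots rose together. So I'll pour by turning about the tilted tool axis, which swings the open end downward, while keeping the lip over the mouth.

```bash
python3 - <<'E'
from h import *
o=bot.get_obs();R=Ro.from_euler('xyz',o['ee_rot']).as_matrix();p=o['tool_pos']
print("lip now",R@[-.098,0,.133]+p)
S=R.T@(np.array([.5023,.0367,.17])-p)
b=S+[.098,0,-.133];print("first",b.round(3))
for t in range(8,137,8):
    a=np.radians(t);X=Ro.from_matrix(R)*Ro.from_euler('z',a)
    # tray x in tool frame: -x*.866+z*.5 ; tray z: -(x*.5+z*.866)
    tx=X.apply([-.866,0,.5]);tz=X.apply([-.5,0,-.866])
    print([round(v,3) for v in (.098*np.cos(a)-.098,.098*np.sin(a))],t,"nose",np.degrees(np.arcsin(-tx[2])).round(0),"tilt",np.degrees(np.arccos(tz[2])).round(0),"tcp",(p+R@(S+[.098*np.cos(a),.098*np.sin(a),-.133])).round(2))
E
```

```text
lip now [0.50330471 0.0037067  0.18066354]
first [0.014 0.031 0.003]
[np.float64(-0.001), np.float64(0.014)] 8 nose 5.0 tilt 5.0 tcp [0.37 0.1  0.25]
[np.float64(-0.004), np.float64(0.027)] 16 nose 5.0 tilt 5.0 tcp [0.38 0.11 0.25]
[np.float64(-0.008), np.float64(0.04)] 24 nose 5.0 tilt 8.0 tcp [0.39 0.13 0.25]
[np.float64(-0.015), np.float64(0.052)] 32 nose 6.0 tilt 11.0 tcp [0.4  0.14 0.25]
[np.float64(-0.023), np.float64(0.063)] 40 nose 7.0 tilt 15.0 tcp [0.41 0.14 0.25]
[np.float64(-0.032), np.float64(0.073)] 48 nose 9.0 tilt 18.0 tcp [0.42 0.15 0.26]
[np.float64(-0.043), np.float64(0.081)] 56 nose 11.0 tilt 22.0 tcp [0.43 0.16 0.26]
[np.float64(-0.055), np.float64(0.088)] 64 nose 14.0 tilt 25.0 tcp [0.44 0.16 0.27]
[np.float64(-0.068), np.float64(0.093)] 72 nose 16.0 tilt 28.0 tcp [0.46 0.16 0.27]
[np.float64(-0.081), np.float64(0.097)] 80 nose 19.0 tilt 31.0 tcp [0.47 0.16 0.28]
[np.float64(-0.095), np.float64(0.098)] 88 nose 22.0 tilt 34.0 tcp [0.48 0.16 0.28]
[np.float64(-0.108), np.float64(0.097)] 96 nose 25.0 tilt 37.0 tcp [0.49 0.15 0.29]
[np.float64(-0.122), np.float64(0.095)] 104 nose 29.0 tilt 40.0 tcp [0.5  0.15 0.29]
[np.float64(-0.135), np.float64(0.091)] 112 nose 32.0 tilt 43.0 tcp [0.51 0.14 0.3 ]
[np.float64(-0.147), np.float64(0.085)] 120 nose 35.0 tilt 45.0 tcp [0.52 0.13 0.3 ]
[np.float64(-0.158), np.float64(0.077)] 128 nose 39.0 tilt 47.0 tcp [0.53 0.12 0.31]
[np.float64(-0.168), np.float64(0.068)] 136 nose 42.0 tilt 49.0 tcp [0.54 0.11 0.32]
```

```bash

python3 -m handwheel '[[[0.005,0.008,0.001,0],[0.01,0.02,0.002,0],[0.014,0.031,0.003,0],[0.014,0.031,0.003,0]]]'
python3 -m handwheel '[[[-0.001,0.014,0,8],[-0.004,0.027,0,16],[-0.008,0.04,0,24],[-0.015,0.052,0,32],[-0.023,0.063,0,40],[-0.032,0.073,0,48],[-0.043,0.081,0,56],[-0.055,0.088,0,64],[-0.068,0.093,0,72],[-0.081,0.097,0,80],[-0.095,0.098,0,88],[-0.108,0.097,0,96]]]'
python3 -m handwheel '[[[-0.001,0.014,0,8],[-0.004,0.027,0,16],[-0.008,0.04,0,24],[-0.015,0.052,0,32],[-0.023,0.063,0,40],[-0.023,0.063,0,40],[-0.023,0.063,0,40],[-0.023,0.063,0,40]]]'
python3 -c "
from h import *
tilt();roots('side',(200,60,345,280));roots('top',(250,180,370,320))"
```

```text
t: 35.8
tool_pos: [0.3679, 0.0908, 0.2481]
ee_rot: [-3.061, 0.438, 2.839]
contact_force: [0.8, -0.3, -3.3]
grip_width: 0.0469
grip_force: 62.1
t: 37.0
tool_pos: [0.4941, 0.1514, 0.288]
ee_rot: [2.696, 0.025, 1.132]
contact_force: [-0.7, -0.9, -2.5]
grip_width: 0.0472
grip_force: 62.2
t: 37.8
tool_pos: [0.5354, 0.1079, 0.3153]
ee_rot: [2.774, -0.258, 0.495]
contact_force: [0.2, 0.6, -1.6]
grip_width: 0.0474
grip_force: 62.3
toolz [ 0.38  -0.203 -0.902] tilt 0.445 head -28.1 y [ 0.363 -0.865  0.347] pos [0.5354 0.1079 0.3153] q [ 0.37  0.08  1.73 -0.38  1.07  1.64] t 37.8
side red [([289, 182], [281, 172, 16, 20, 172]), ([337, 209], [328, 200, 17, 19, 273]), ([275, 225], [267, 219, 18, 12, 98])]
side brass [([304, 154], [300, 150, 9, 9, 34]), ([301, 175], [274, 151, 51, 53, 1035])]
side brown [([222, 72], [200, 60, 49, 32, 1140]), ([336, 232], [327, 227, 18, 8, 55])]
top red [([291, 185], [289, 180, 5, 9, 27]), ([306, 186], [303, 180, 7, 13, 64]), ([303, 232], [292, 224, 22, 19, 264]), ([314, 252], [309, 244, 13, 18, 141])]
top brass [([301, 214], [272, 185, 60, 62, 1388])]
top brown [([289, 197], [287, 195, 5, 6, 16])]
```

About two roots have dropped into the hopper and three remain in the tray. Turning further.

```bash

python3 -m handwheel '[[[-0.001,0.014,0,8],[-0.004,0.027,0,16],[-0.008,0.04,0,24],[-0.015,0.052,0,32],[-0.023,0.063,0,40],[-0.023,0.063,0,40],[-0.023,0.063,0,40],[-0.023,0.063,0,40]]]'
python3 -c "
from h import *
tilt();roots('side',(200,60,345,280));roots('top',(250,180,370,320))
o=bot.get_obs();R=Ro.from_euler('xyz',o['ee_rot']).as_matrix();print('lip',R@[-.098,0,.133]+o['tool_pos'],'trayx',R@[-.866,0,.5])
F=[]
for i in range(6): F.append(bot.get_obs()['contact_force'][2]);bot.read_camera('wrist')
print(np.mean(F))"
```

```text
t: 38.7
tool_pos: [0.5391, 0.0434, 0.3316]
ee_rot: [3.029, -0.433, -0.226]
contact_force: [1.2, -0.1, -2.2]
grip_width: 0.0475
grip_force: 62.5
toolz [ 0.381 -0.202 -0.902] tilt 0.446 head -28.0 y [-0.268 -0.958  0.102] pos [0.5391 0.0434 0.3316] q [ 0.23  0.04  1.73 -0.33  1.05  2.17] t 38.7
side red [([336, 209], [328, 200, 17, 19, 276]), ([273, 224], [268, 220, 10, 9, 67]), ([282, 228], [280, 225, 6, 6, 34]), ([290, 227], [287, 224, 6, 7, 30])]
side brass [([301, 180], [274, 151, 50, 58, 835])]
side brown [([222, 72], [200, 60, 49, 32, 1123]), ([308, 152], [302, 135, 12, 30, 193]), ([336, 232], [327, 227, 18, 8, 54])]
top red [([292, 187], [289, 180, 7, 14, 50]), ([306, 184], [303, 180, 7, 9, 49]), ([303, 201], [293, 197, 20, 7, 51]), ([314, 248], [309, 236, 12, 26, 189]), ([324, 245], [322, 239, 6, 11, 35]), ([330, 247], [328, 244, 4, 6, 17])]
top brass [([319, 213], [292, 187, 44, 62, 775])]
top brown [([308, 199], [295, 195, 27, 9, 91]), ([323, 242], [321, 239, 5, 7, 20])]
lip [0.50302283 0.03639388 0.17045404] trayx [-0.57585149  0.07514252 -0.81406674]
-2.435393785980611
```

```bash

python3 -m handwheel '[[[0,0,-0.025,0],[0,0,0.005,0],[0,0,-0.025,0],[0,0,0.005,0],[0,0,-0.02,0],[0,0,-0.05,0],[0,0,-0.09,0],[0,0,-0.1,0],[0,0,-0.1,0]]]'
python3 -c "
from h import *
tilt();roots('side',(230,60,345,280));roots('top',(250,180,370,320))
F=[]
for i in range(6): F.append(bot.get_obs()['contact_force'][2]);bot.read_camera('wrist')
print(np.mean(F))"
```

```text
t: 40.0
tool_pos: [0.5012, 0.0634, 0.4237]
ee_rot: [3.032, -0.436, -0.228]
contact_force: [0.7, 0.6, -1.7]
grip_width: 0.047
grip_force: 63.2
toolz [ 0.385 -0.202 -0.901] tilt 0.449 head -27.7 y [-0.27  -0.958  0.099] pos [0.5012 0.0634 0.4237] q [ 0.3  -0.03  1.58 -0.33  1.28  2.17] t 40.0
side red [([298, 175], [291, 172, 14, 6, 49]), ([337, 209], [328, 200, 17, 19, 261]), ([273, 224], [268, 220, 11, 9, 61]), ([287, 228], [280, 224, 15, 7, 77])]
side brass [([281, 146], [253, 116, 54, 62, 969])]
side brown [([238, 71], [230, 60, 19, 32, 391]), ([289, 114], [283, 96, 13, 33, 232]), ([336, 232], [327, 227, 18, 8, 52])]
top red [([300, 189], [289, 180, 21, 18, 224]), ([289, 213], [279, 208, 22, 9, 97]), ([327, 243], [324, 236, 8, 14, 86]), ([313, 256], [309, 252, 9, 10, 62])]
top brass [([309, 223], [278, 195, 49, 68, 919])]
top brown [([297, 209], [281, 205, 31, 11, 140])]
-2.104732266867854
```

Mean force is −2.1 N, so the tray is empty. Turning back and carrying it over the paper.

```bash
python3 - <<'E'
from h import *
o=bot.get_obs();R=Ro.from_euler('xyz',o['ee_rot']).as_matrix();p=o['tool_pos']
print((R.T@(np.array([.4146,-.2547,.30])-p)).round(4))
E
```

```text
[-0.0616  0.3149  0.1409]
```

```bash

python3 -m handwheel '[[[-0.002,0.01,0.004,-8],[-0.006,0.03,0.013,-16],[-0.011,0.055,0.025,-24],[-0.017,0.085,0.038,-32],[-0.023,0.115,0.051,-40],[-0.029,0.145,0.065,-48],[-0.035,0.175,0.078,-56],[-0.041,0.205,0.092,-64],[-0.047,0.235,0.105,-72],[-0.053,0.265,0.119,-80],[-0.058,0.295,0.132,-88],[-0.0616,0.315,0.141,-96]]]' | grep -E "t:|tool|ee|force"
python3 -m handwheel '[[[0,0,0,-8],[0,0,0,-16],[0,0,0,-24],[0,0,0,-32],[0,0,0,-40],[0,0,0,-48],[0,0,0,-56],[0,0,0,-64],[0,0,0,-72],[0,0,0,-78],[0,0,0,-80],[0,0,0,-80]]]' | grep -E "t:|tool|ee|force"
python3 -c "
from h import *
tilt();roots('side',(230,160,345,280));roots('top',(250,180,370,320));roots('side',(230,230,400,400));roots('top',(370,190,490,320))"
```

```text
t: 41.6
tool_pos: [0.4154, -0.2507, 0.3015]
ee_rot: [2.707, 0.092, 1.275]
contact_force: [-0.0, -0.2, -1.6]
grip_force: 63.2
t: 42.8
tool_pos: [0.4161, -0.2494, 0.302]
ee_rot: [-3.125, 0.443, 2.691]
contact_force: [-0.4, 0.7, -1.8]
grip_force: 63.2
toolz [ 0.379 -0.202 -0.903] tilt 0.444 head -28.1 y [ 0.442  0.897 -0.015] pos [ 0.4161 -0.2494  0.302 ] q [-0.59 -0.08  1.92  0.06  0.86 -1.74] t 42.8
side red [([337, 208], [328, 201, 17, 18, 221]), ([273, 224], [268, 220, 10, 9, 65]), ([287, 227], [280, 224, 15, 7, 81]), ([336, 233], [332, 232, 10, 3, 17])]
side brass [([303, 271], [272, 255, 70, 25, 1073])]
side brown [([256, 274], [251, 267, 12, 13, 50])]
top red [([300, 189], [289, 180, 21, 18, 223]), ([314, 247], [309, 234, 12, 28, 201]), ([326, 243], [321, 236, 11, 14, 111])]
top brass []
top brown []
side red [([337, 233], [333, 232, 9, 3, 16])]
side brass [([365, 323], [357, 312, 18, 23, 316])]
side brown [([258, 276], [251, 267, 15, 18, 69])]
top red [([449, 259], [441, 255, 18, 9, 47])]
top brass [([453, 225], [423, 190, 62, 71, 2209])]
top brown [([448, 253], [434, 245, 26, 19, 167])]
```

```bash

python3 -m handwheel '[[[0.006,0,0.013,0],[0.018,0.001,0.038,0],[0.034,0.001,0.072,0],[0.05,0.002,0.105,0],[0.065,0.002,0.137,0],[0.077,0.003,0.162,0],[0.083,0.003,0.175,0],[0.0858,0.003,0.1806,0],[0.0858,0.003,0.1806,0],[0.0858,0.003,0.1806,0]]]'
python3 -m handwheel '[[[0.002,0,0.004,0],[0.004,0,0.008,0],[0.005,0,0.0105,0],[0.005,0,0.0105,0]]]'
python3 -c "
from h import *
tilt();roots('side',(230,250,350,400));roots('top',(370,190,490,320))"
```

```text
t: 44.0
tool_pos: [0.4176, -0.2499, 0.1036]
ee_rot: [-3.125, 0.447, 2.691]
contact_force: [0.3, -0.6, -2.5]
grip_width: 0.047
grip_force: 63.2
t: 44.4
tool_pos: [0.4165, -0.2493, 0.0906]
ee_rot: [-3.126, 0.444, 2.691]
contact_force: [-0.1, 0.5, -3.0]
grip_width: 0.0471
grip_force: 63.2
toolz [ 0.38  -0.202 -0.903] tilt 0.444 head -28.0 y [ 0.442  0.897 -0.014] pos [ 0.4165 -0.2493  0.0906] q [-0.59  0.18  2.29  0.19  0.24 -1.88] t 44.4
side red [([271, 321], [260, 306, 23, 34, 376])]
side brass [([304, 342], [270, 312, 68, 60, 2600])]
side brown [([268, 332], [263, 326, 11, 13, 47])]
top red [([428, 266], [421, 262, 16, 9, 55])]
top brass [([433, 237], [408, 208, 52, 59, 1536])]
top brown [([428, 261], [417, 254, 21, 18, 127])]
```

```bash

python3 -m handwheel '[[[0.001,0,0.0025,0],[0.002,0,0.0045,0],[0.002,0,0.0045,0]]]'| grep -E "t:|tool|force"
python3 -m handwheel '[[[0.001,0,0.0025,0],[0.002,0,0.0045,0],[0.002,0,0.0045,0]]]'| grep -E "t:|tool|force"
```

```text
t: 44.8
tool_pos: [0.4166, -0.2495, 0.0857]
ee_rot: [-3.126, 0.444, 2.691]
contact_force: [-0.4, -0.2, -2.4]
grip_force: 63.2
t: 45.1
tool_pos: [0.4168, -0.2497, 0.0809]
ee_rot: [-3.125, 0.445, 2.691]
contact_force: [0.2, -1.0, -0.5]
grip_force: 63.3
```

```bash

python3 -m handwheel '[[[0.001,0,0.0025,0],[0.0015,0,0.004,0],[0.0015,0,0.004,0]]]'| grep -E "t:|tool|force"
python3 -m handwheel '[[[0,0,0,0],[0,0,0,0],[0,0,0,0],[0,0,0,0],[0,0,0,0]]]' 100
python3 -m handwheel '[[[0,0,-0.015,0],[0,0,-0.05,0],[0,0,-0.1,0],[0,0,-0.15,0],[0,0,-0.2,0],[0,0,-0.2,0],[0,0,-0.2,0]]]'
python3 - <<'E'
from h import *
tilt()
a=cv2.imread('pics/top0.png');im=save('top','top20.png')
roots('side',(230,250,350,400));roots('top',(370,190,490,320));roots('top',(270,200,362,300));roots('side',(240,160,325,290))
h=cv2.cvtColor(im,cv2.COLOR_BGR2HSV)
m=((h[...,0]>=18)&(h[...,0]<32)&(h[...,1]>120)&(h[...,2]>60)).astype(np.uint8);m[:205]=0;m[290:]=0;m[:,:395]=0;m[:,475:]=0
c=max(cv2.findContours(m,0,1)[0],key=cv2.contourArea);r=cv2.minAreaRect(c);print(r,ray('top',r[0],.02))
E
```

```text
t: 45.4
tool_pos: [0.4175, -0.2502, 0.0772]
ee_rot: [-3.125, 0.446, 2.691]
contact_force: [-1.8, 0.8, 1.3]
grip_force: 63.9
t: 45.9
tool_pos: [0.4172, -0.25, 0.0769]
ee_rot: [-3.125, 0.445, 2.691]
contact_force: [-0.0, -0.5, 0.3]
grip_width: 0.0851
grip_force: 0.0
t: 46.6
tool_pos: [0.341, -0.2096, 0.2586]
ee_rot: [-3.125, 0.448, 2.691]
contact_force: [-0.2, 0.8, -0.2]
grip_width: 0.086
grip_force: 0.0
toolz [ 0.383 -0.204 -0.901] tilt 0.448 head -28.0 y [ 0.442  0.897 -0.015] pos [ 0.341  -0.2096  0.2586] q [-0.63 -0.21  2.13  0.09  0.77 -1.79] t 46.6
side red [([272, 325], [259, 310, 25, 33, 430])]
side brass [([306, 344], [272, 316, 67, 57, 2543])]
side brown [([267, 334], [259, 328, 16, 14, 49])]
top red [([426, 267], [417, 262, 18, 10, 72])]
top brass [([434, 233], [409, 207, 50, 58, 1152])]
top brown [([426, 261], [416, 254, 20, 15, 154])]
top red [([314, 247], [309, 234, 12, 28, 199]), ([326, 243], [321, 236, 11, 14, 114])]
top brass []
top brown []
side red [([273, 224], [268, 220, 10, 8, 55]), ([283, 228], [280, 225, 6, 6, 33]), ([291, 227], [287, 224, 8, 7, 44])]
side brass []
side brown []
((433.5395812988281, 235.5886688232422), (35.82363510131836, 48.73552703857422), 20.924501419067383) [ 0.49728991 -0.28350297  0.02      ]
```

The tray stands at (0.497, −0.284), essentially on the paper's centre. A numeric check of the root count, strays, bystanders and cover comes before handing in.

```bash
python3 - <<'E'
from h import *
a=cv2.imread('pics/top0.png');b=cv2.imread('pics/top20.png');s0=cv2.imread('pics/side0.png');s1=save('side','side20.png')
f=lambda im:((lambda h:((h[...,0]<16)&(h[...,1]>150)&(h[...,2]>90)).astype(np.uint8))(cv2.cvtColor(im,cv2.COLOR_BGR2HSV)))
def bl(m,lo=12,hi=400):
    n,l,s,c=cv2.connectedComponentsWithStats(m);return [(c[i].round(0).astype(int).tolist(),int(s[i,4])) for i in range(1,n) if lo<s[i,4]<hi]
print("top0",bl(f(a)[130:300,150:500]));print("top1",bl(f(b)[130:300,150:500]))
print("s0",bl(f(s0)[100:,200:400]));print("s1",bl(f(s1)[100:,200:400]))
g=cv2.cvtColor(b,cv2.COLOR_BGR2GRAY)[231:265,305:335];m=f(b)[231:265,305:335]
for r,k in zip(g,m): print(''.join('%3d'%(v//10) if w else '  .' for v,w in zip(r,k)))
d=lambda x,y:cv2.absdiff(x,y).max(2)>60
D=d(a,b).astype(np.uint8);print("diff",bl(cv2.morphologyEx(D,cv2.MORPH_OPEN,np.ones((3,3))),20,99999))
# cover on rail: blue area in top
h=cv2.cvtColor(b,cv2.COLOR_BGR2HSV);k=((h[...,0]>100)&(h[...,0]<125)&(h[...,1]>120)&(h[...,2]>60)).astype(np.uint8)[170:300,150:270]
c=max(cv2.findContours(k,0,1)[0],key=cv2.contourArea);r=cv2.minAreaRect(c);print(r,ray('top',(r[0][0]+150,r[0][1]+170),.14))
E
```

```text
top0 [([55, 27], 350), ([150, 59], 230), ([77, 100], 33), ([281, 100], 43), ([277, 111], 66), ([293, 117], 59), ([273, 125], 61), ([288, 129], 64), ([282, 145], 82)]
top1 [([55, 27], 350), ([150, 59], 230), ([164, 117], 201), ([176, 113], 112), ([276, 137], 77)]
s0 [([195, 39], 258), ([151, 44], 36), ([97, 74], 53), ([138, 109], 274), ([83, 236], 89), ([98, 239], 105), ([113, 242], 79), ([80, 252], 92), ([94, 255], 83)]
s1 [([195, 39], 258), ([138, 108], 255), ([73, 124], 56), ([83, 128], 32), ([91, 127], 44)]
  .  .  .  .  .  .  .  .  .  .  .  .  .  .  .  .  .  .  .  .  .  .  .  .  .  .  .  .  .  .
  .  .  .  .  .  .  .  .  .  .  .  .  .  .  .  .  .  .  .  .  .  .  .  .  .  .  .  .  .  .
  .  .  .  .  .  .  .  .  .  .  .  .  .  .  .  .  .  .  .  .  .  .  .  .  .  .  .  .  .  .
  .  .  .  .  .  .  .  .  .  .  6  .  .  .  .  .  .  .  .  .  .  .  .  .  .  .  .  .  .  .
  .  .  .  .  .  6  8  7  8  8  9 10  8  .  .  .  .  .  .  .  .  .  .  .  .  .  .  .  .  .
  .  .  .  .  . 10 11 11 11 11 12 12 12  9  .  .  .  .  7  7  6  7  .  .  .  .  .  .  .  .
  .  .  .  .  . 11 13 13 13 14 14 14 1
[... 2414 characters left out ...]
.  .
  .  .  .  .  .  .  .  .  .  .  .  .  .  .  .  .  .  .  .  .  .  .  .  .  .  .  .  .  .  .
diff [([213, 229], 3115), ([438, 216], 189), ([316, 242], 3326), ([415, 238], 236), ([430, 230], 73), ([439, 256], 546), ([427, 242], 94), ([441, 247], 52), ([411, 264], 37), ([425, 272], 78), ([400, 308], 56), ([364, 312], 119), ([100, 337], 2024), ([369, 324], 245), ([427, 370], 3538), ([453, 332], 58), ([371, 337], 73), ([365, 351], 50), ([24, 373], 1826), ([467, 389], 198), ([78, 384], 74), ([73, 397], 127), ([368, 397], 29), ([302, 398], 81), ([334, 398], 42)]
((62.28880310058594, 59.07072448730469), (59.74904251098633, 62.40850067138672), 77.19573211669922) [0.51509749 0.27697584 0.14      ]
```

All five roots show separately in the hopper. No bystander differs from the first picture, the cover is on the bar and the tray is centred. Handing in.

```bash
python3 -c "
from bench import bot
print(bot.finish_job())"
```

```text
the job is handed in; nothing more can be done
None
```

I handed the job in at about 47 s of the 69 s; no verdict came back, but the last camera check showed the cover astride the middle of the rail, all five roots in the hopper, the empty tray on the centre of its paper, and no bystander moved.

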